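Pack a gift set tight and lock in its battery

ROBOT

A 6-joint arm with a two-finger parallel gripper is mounted at the origin on the work surface. World frame = base frame: x ahead of the robot, y to its left, z up, the work surface at z = 0. Lengths are in m, angles in rad, forces in N, time in s.
With the tool pointing down it reaches from about 0.325 to 1 m from the base axis. Payload 5.1 kg.
Tool frame: the origin (TCP) lies at the very end of the fingers, on their centre line; the grasp point (between the pads) lies 19 mm behind it (ctrl.hold_point_z is the distance from the TCP to the grasp point, in m); y points along the fingers, x is the direction in which the jaws open and shut, and the axes are right-handed (so a half turn about y gives the same grasp; the last joint's range is limited). The gripper opens to 85 mm and grips with 20 to 120 N. Pads are 22 mm wide; open, the fingers measure 114 mm over their backs; the gripper's body (76 mm by 85 mm) begins 54 mm behind the grasp point. The pads swing forward as they close: fully open they stand 13 mm farther back than shut.
Start: joints at [1.12, 0.124, 1.65, -0, 1.367, -0.083], TCP at [0.234, 0.607, 0.231] pointing down, gripper open.
Joint ranges: [-2.61, 2.61], [-1.02, 2.33], [0.03, 2.71], [-1.35, 4.49], [0.32, 2.68], [-2.91, 2.91]. Speed limits (rad/s): [2.57, 2.57, 3.14, 3.14, 3.14, 3.14].

INTERFACE

Orientations are given as a rotation vector (axis times angle).
In Python, from plant import ctrl, vision, models gives the robot as it stands.
- The arm moves only by the tool drive_tool, never from a script. Its argument "increments" is a list of rows, each a list of 2 entries, a list of its own where there are three numbers: the shift along the tool's x, y, z in m, then the turn, a rotation vector about the tool's x, y, z in degrees. A call has 1 to 10 rows; each row shifts and turns the pose as measured when the row begins, along the tool's axes as they then stand; what a row does not reach is not made up. A row lasts 1/12 s, in which the tool goes at most 41.7 mm and 7.16 degrees, less where a joint would pass 70% of its speed; a pose out of reach is approached as far as the arm can. A call with a gripper value outside its range is refused whole. "jaw" is the finger opening in m, from 0 to 0.0854, set as the call begins (left out, the last holds). The fingers move at their own pace and stop on an object; "grip_force" is the grip in N (left out, the last holds). Time passes only in rows, so rows that do not move let the fingers close. It gives the time, the measured TCP pose, the force and the opening at its end, in the units of the state.
- ctrl.get_state(): the state, without advancing time (a new reading comes with each control period).
- vision.get_image(name): name is "scene" or "top"; returns (picture, depth): 420x560x3 uint8, red, green, blue; 420x560 float32, m along the optical axis (not along the pixel's ray), 0 where there is no reading.
- vision.camera_params(name): a dict with "fovy" (degrees; the focal length in pixels is half the picture's height over the tangent of half this angle, whatever the lens; pixels are square), "cx", "cy" (the principal point, pixels), "R" (3x3) and "t" (3): a world point X has camera coordinates R X + t. Camera axes: x right, y down, z forward; pixel columns grow to the right and rows downward; lengths in m; the calibration is good to about 2 mm. A picture is of the moment at which its call begins. camera_params takes no time and is no camera call.
- ctrl.sign_off(): hands the job in, once; it reports no verdict.
Trained networks look in the newest picture that a camera, given by its name, has taken for a name from the list of things; names that differ only in an ending like _2 or _b are one class to them, and where a whole thing is asked for, a point or a joint stands for the part that bears it (a point fixed in the world has none). Each returns a list of dicts, best first, with "p" (0 to 1); they miss things now and then, are a little off and sometimes report something else, mostly with a low value. They report only what shows in the picture. A call takes as long as a camera call. They do not tell look-alikes from the thing itself.
- models.spot_in(camera, thing): "pixel" ([column, row] in pixels, amid what is visible of it).
- models.regions_of(camera, thing): "region" (420x560 bool, what is visible of it) and "pixel" ([column, row] in pixels, amid what is visible of it).
The state is a dict: "time_s": time; "joint_positions": joint angles; "joint_vel": joint speeds; "effort": joint torques, N m; "ee_pos": TCP position; "eef_rot": TCP orientation; "contact_force": force on the tool from outside, world axes, zero at the start; "torque": the same for the moment, N m; "opening": finger opening in m.
Only numpy, scipy, OpenCV 4.12 (cv2) and the standard library are available. Lean on these libraries where they do the work, as an engineer would, in place of code of your own. Each camera call takes 0.05 s, during which the arm holds its last target.

TASK

Pack the gift set into the tray on the bench: open the tray's locking lever, drop the battery block fully home in its pocket and swing the lever fully shut over it. Stand the long gift box (lengthways) and every jar, tin, carton and bottle that is there upright on the floor of the tray's row, in any order, and close every place left empty in the row with a cardboard filler so that the row is full, leaving any spare fillers on the bench. Leave the roll of tape and the pen cup where they are.

Things in the scene. Friction and masses are not known exactly. Their poses are not given: they have to be found in the camera images.
- tray: The presentation tray, fixed to the bench, brown card and grey plastic. Its row compartment is an open box, inside 60 mm (along its x) by 280 mm (along its y), floor 4 mm above the bench, walls 5 mm thick with their tops 22 mm above the bench. The origin is on the bench under the middle of the row compartment; x across the tray, y along the row towards the battery pocket. The pocket stands at the +y end beyond the end wall. The row takes five places of 56 mm, side by side.
- row (a point): Centre of the row compartment's inner floor (tray frame 0, 0, +4 mm); axes as the tray.
- pocket (a point): Centre of the floor of the battery pocket, 175 mm along the tray's y from its origin and 5 mm above the bench. The pocket is a grey plastic socket, 50 mm (x) by 46 mm (y) inside, 19 mm deep, walls 6 mm thick with tops 24 mm above the bench; axes as the tray.
- pivot (a point): Pivot of the locking lever, 222 mm along the tray's y from its origin, on a post 16 mm thick; the lever turns about the vertical through it. The lever is a black bar 15 mm wide reaching 57 mm from the pivot, its underside 60 mm above the bench and its top 68 mm.
- lever_knob (a point): Middle of the upright round knob on the locking lever: 14 mm thick, 28 mm tall (from 68 to 96 mm above the bench), 47 mm from the pivot. It stands over the middle of the pocket when the lever is shut.
- lever (a joint): Angle of the locking lever: 0 = shut, pointing from the pivot to the tray's -y, across the top of the pocket; it grows counter-clockwise seen from above, towards the tray's +x, to 2.2 = fully open. Above about 1.3 the pocket is clear. It turns with slight friction (about 1 N at the knob) and stays where it is left.
- battery_mid (a point): Battery block, black plastic with a grey band, 44 mm (its x) by 40 mm (its y), 52 mm tall. In the pocket its top is 57 mm above the bench, 3 mm under the lever. Origin: its centre, half-way up; z along its height, upright at the start. 
- giftbox_mid (a point): White lidded gift box, twice as long as the other goods: 104 mm (its x) by 52 mm (its y), 62 mm tall. It takes two places of the row, its x along the row. Origin: its centre, half-way up; z along its height, upright at the start. 
- jar_mid (a point): White round jar with a wooden lid, 52 mm across, 62 mm tall. May be absent. Origin: its centre, half-way up; z along its height, upright at the start. 
- tin_mid (a point): Plain metal round tin, 52 mm across, 58 mm tall. May be absent. Origin: its centre, half-way up; z along its height, upright at the start. 
- carton_mid (a point): White square carton, 52 x 52 mm, 64 mm tall, faces square to its x and y axes. May be absent. Origin: its centre, half-way up; z along its height, upright at the start. 
- bottle_mid (a point): Squat clear bottle: round body 52 mm across up to 54 mm above its base, a shoulder, then a white cap 26 mm across from 58 mm to the top at 68 mm. May be absent. Origin: its centre, half-way up; z along its height, upright at the start. 
- filler1_mid (a point): Filler. Plain brown cardboard filler block, 52 x 52 mm and 58 mm tall, with one pale strip of tape over the top and down two sides; vertical faces square to its x and y axes. Both fillers are alike. Origin: its centre, half-way up; z along its height, upright at the start. 
- filler2_mid (a point): Filler. Plain brown cardboard filler block, 52 x 52 mm and 58 mm tall, with one pale strip of tape over the top and down two sides; vertical faces square to its x and y axes. Both fillers are alike. Origin: its centre, half-way up; z along its height, upright at the start. 
- tape_mid (a point): Roll of brown tape lying flat, 60 mm across with a 38 mm hole, 24 mm tall, standing among the goods; not part of the set. Origin at its middle.
- cup_mid (a point): Grey pen cup with three pens, 72 mm across, 90 mm tall, behind the goods; not part of the set. Origin on its axis, 45 mm up.
There are look-alikes about, which are no part of the job. Of the things that look like the part that bears giftbox_mid, the largest one is meant.

How it is judged:
On the way, in this order (a step that is already met when the one before it is completed fails the run):
1. the locking lever is swung open, clear of the pocket (value of joint lever above 1.2 rad), for 0.2 s.
2. the battery block is fully home in the pocket (x of battery_mid in the frame of tray between -0.005 and 0.005 m and y of battery_mid in the frame of tray between 0.17 and 0.18 m and z of battery_mid in the frame of tray between 0.028 and 0.034 m and angle between battery_mid's own z axis and vertical below 0.1 rad), for 0.2 s.
3. the lever is shut over the battery block (all of step 2 and value of joint lever below 0.15 rad), for 0.2 s.
At the end, for the whole second after the job is handed in: Battery home in the pocket (5 mm), lever within 0.15 rad of shut; gift box lengthways and all goods upright on the row's floor (4 mm); each of the row's five places taken by goods or filler (20 mm), the gift box taking two; spare fillers on the bench (all of step 3 and x of giftbox_mid in the frame of tray between -0.012 and 0.012 m and y of giftbox_mid in the frame of tray between -0.145 and 0.145 m and z of giftbox_mid in the frame of tray between 0.031 and 0.039 m and angle between each of giftbox_mid, jar_mid, tin_mid, carton_mid, bottle_mid's own z axis and vertical below 0.12 rad and angle between the x axis of giftbox_mid and the y axis of tray, either way round below 0.15 rad and x of jar_mid in the frame of tray between -0.012 and 0.012 m and y of jar_mid in the frame of tray between -0.145 and 0.145 m and z of jar_mid in the frame of tray between 0.031 and 0.039 m and x of tin_mid in the frame of tray between -0.012 and 0.012 m and y of tin_mid in the frame of tray between -0.145 and 0.145 m and z of tin_mid in the frame of tray between 0.029 and 0.037 m and x of carton_mid in the frame of tray between -0.012 and 0.012 m and y of carton_mid in the frame of tray between -0.145 and 0.145 m and z of carton_mid in the frame of tray between 0.032 and 0.04 m and x of bottle_mid in the frame of tray between -0.012 and 0.012 m and y of bottle_mid in the frame of tray between -0.145 and 0.145 m and z of bottle_mid in the frame of tray between 0.034 and 0.042 m and ((x of filler1_mid in the frame of tray between -0.012 and 0.012 m and y of filler1_mid in the frame of tray between -0.145 and 0.145 m and z of filler1_mid in the frame of tray between 0.029 and 0.037 m and angle between filler1_mid's own z axis and vertical below 0.12 rad) or height (world z) of filler1_mid below 0.031 m) and ((x of filler2_mid in the frame of tray between -0.012 and 0.012 m and y of filler2_mid in the frame of tray between -0.145 and 0.145 m and z of filler2_mid in the frame of tray between 0.029 and 0.037 m and angle between filler2_mid's own z axis and vertical below 0.12 rad) or height (world z) of filler2_mid below 0.031 m) and ((y of jar_mid in the frame of tray between -0.132 and -0.092 m and x of jar_mid in the frame of tray between -0.012 and 0.012 m) or (y of tin_mid in the frame of tray between -0.132 and -0.092 m and x of tin_mid in the frame of tray between -0.012 and 0.012 m) or (y of carton_mid in the frame of tray between -0.132 and -0.092 m and x of carton_mid in the frame of tray between -0.012 and 0.012 m) or (y of bottle_mid in the frame of tray between -0.132 and -0.092 m and x of bottle_mid in the frame of tray between -0.012 and 0.012 m) or (y of filler1_mid in the frame of tray between -0.132 and -0.092 m and x of filler1_mid in the frame of tray between -0.012 and 0.012 m) or (y of filler2_mid in the frame of tray between -0.132 and -0.092 m and x of filler2_mid in the frame of tray between -0.012 and 0.012 m) or y of giftbox_mid in the frame of tray between -0.16 and -0.12 m or y of giftbox_mid in the frame of tray between -0.104 and -0.064 m) and ((y of jar_mid in the frame of tray between -0.076 and -0.036 m and x of jar_mid in the frame of tray between -0.012 and 0.012 m) or (y of tin_mid in the frame of tray between -0.076 and -0.036 m and x of tin_mid in the frame of tray between -0.012 and 0.012 m) or (y of carton_mid in the frame of tray between -0.076 and -0.036 m and x of carton_mid in the frame of tray between -0.012 and 0.012 m) or (y of bottle_mid in the frame of tray between -0.076 and -0.036 m and x of bottle_mid in the frame of tray between -0.012 and 0.012 m) or (y of filler1_mid in the frame of tray between -0.076 and -0.036 m and x of filler1_mid in the frame of tray between -0.012 and 0.012 m) or (y of filler2_mid in the frame of tray between -0.076 and -0.036 m and x of filler2_mid in the frame of tray between -0.012 and 0.012 m) or y of giftbox_mid in the frame of tray between -0.104 and -0.064 m or y of giftbox_mid in the frame of tray between -0.048 and -0.008 m) and ((y of jar_mid in the frame of tray between -0.02 and 0.02 m and x of jar_mid in the frame of tray between -0.012 and 0.012 m) or (y of tin_mid in the frame of tray between -0.02 and 0.02 m and x of tin_mid in the frame of tray between -0.012 and 0.012 m) or (y of carton_mid in the frame of tray between -0.02 and 0.02 m and x of carton_mid in the frame of tray between -0.012 and 0.012 m) or (y of bottle_mid in the frame of tray between -0.02 and 0.02 m and x of bottle_mid in the frame of tray between -0.012 and 0.012 m) or (y of filler1_mid in the frame of tray between -0.02 and 0.02 m and x of filler1_mid in the frame of tray between -0.012 and 0.012 m) or (y of filler2_mid in the frame of tray between -0.02 and 0.02 m and x of filler2_mid in the frame of tray between -0.012 and 0.012 m) or y of giftbox_mid in the frame of tray between -0.048 and -0.008 m or y of giftbox_mid in the frame of tray between 0.008 and 0.048 m) and ((y of jar_mid in the frame of tray between 0.036 and 0.076 m and x of jar_mid in the frame of tray between -0.012 and 0.012 m) or (y of tin_mid in the frame of tray between 0.036 and 0.076 m and x of tin_mid in the frame of tray between -0.012 and 0.012 m) or (y of carton_mid in the frame of tray between 0.036 and 0.076 m and x of carton_mid in the frame of tray between -0.012 and 0.012 m) or (y of bottle_mid in the frame of tray between 0.036 and 0.076 m and x of bottle_mid in the frame of tray between -0.012 and 0.012 m) or (y of filler1_mid in the frame of tray between 0.036 and 0.076 m and x of filler1_mid in the frame of tray between -0.012 and 0.012 m) or (y of filler2_mid in the frame of tray between 0.036 and 0.076 m and x of filler2_mid in the frame of tray between -0.012 and 0.012 m) or y of giftbox_mid in the frame of tray between 0.008 and 0.048 m or y of giftbox_mid in the frame of tray between 0.064 and 0.104 m) and ((y of jar_mid in the frame of tray between 0.092 and 0.132 m and x of jar_mid in the frame of tray between -0.012 and 0.012 m) or (y of tin_mid in the frame of tray between 0.092 and 0.132 m and x of tin_mid in the frame of tray between -0.012 and 0.012 m) or (y of carton_mid in the frame of tray between 0.092 and 0.132 m and x of carton_mid in the frame of tray between -0.012 and 0.012 m) or (y of bottle_mid in the frame of tray between 0.092 and 0.132 m and x of bottle_mid in the frame of tray between -0.012 and 0.012 m) or (y of filler1_mid in the frame of tray between 0.092 and 0.132 m and x of filler1_mid in the frame of tray between -0.012 and 0.012 m) or (y of filler2_mid in the frame of tray between 0.092 and 0.132 m and x of filler2_mid in the frame of tray between -0.012 and 0.012 m) or y of giftbox_mid in the frame of tray between 0.064 and 0.104 m or y of giftbox_mid in the frame of tray between 0.12 and 0.16 m)); the robot touches nothing.
It fails at once if the roll of tape or the pen cup is moved more than 40 mm or the cup is tipped (distance of any of tape_mid, cup_mid from where it was at the start of the episode above 0.04 m or angle between cup_mid's own z axis and vertical above 0.5 rad).
Of jar, tin, carton, bottle only 1 to 3 are there at a start; the rules pass over those that are not, and their reading is None.
At some moment in a run one of jar, tin, carton, bottle, giftbox, battery, filler1, filler2 may be knocked a few centimetres aside while the robot is not near it.
It also fails if it takes over 208 s, if anything falls off the work surface, if the arm or the gripper's body presses on something with over 40 N, if the wrist force passes 120 N, or if a joint passes its speed limit or range.

## Working session

There is one attempt and no reset: what is moved stays moved. The work goes in short steps, Python scripts to look and compute and a tool call to move; the robot and the scene stay as the last step left them, time stands still between calls to the robot, and variables do not carry over. Pictures are saved under pics/ and viewed, and the job is handed in when it is done.

Besides the shell and the picture viewer there is one more tool, called after "Call:" as name(argument=value, ...), one argument or row to a line, values as JSON. drive_tool: Moves the arm, as the interface text tells. Its arguments: {"type":"object","properties":{"increments":{"type":"array"},"jaw":{"type":"number"},"grip_force":{"type":"number"}},"required":["increments"]}

```bash
ls; mkdir -p pics; python3 - <<'E'
from plant import ctrl, vision, models
import cv2
for n in ("scene","top"):
    p,d=vision.get_image(n); cv2.imwrite(f"pics/{n}0.png",p[:,:,::-1]); import numpy as np; np.save(f"pics/{n}0d.npy",d)
    print(n,vision.camera_params(n))
print(ctrl.get_state(), ctrl.hold_point_z)
E
```

```text
pics
scene {'fovy': 47.98646233125297, 'cx': 276.47967028043126, 'cy': 205.97144720373427, 'R': array([[ 0.55573068,  0.83133251, -0.00704764],
       [ 0.68388964, -0.46195511, -0.56470562],
       [-0.47271383,  0.30900443, -0.82526232]]), 't': array([-0.24092444, -0.37357722,  1.41016077])}
top {'fovy': 54.949951813205466, 'cx': 282.04962198545616, 'cy': 206.24397236217405, 'R': array([[-0.02040534, -0.9997747 , -0.00584603],
       [-0.99075111,  0.02100504, -0.13405608],
       [ 0.13414868,  0.0030565 , -0.9909565 ]]), 't': array([-0.0477524 ,  0.55435767,  1.02076828])}
{'time_s': 0.1, 'joint_positions': array([ 1.12041057e+00,  1.24460563e-01,  1.65151594e+00, -1.20575735e-05,
        1.36751645e+00, -8.26156386e-02]), 'joint_vel': array([ 3.71286542e-04, -1.44744849e-03, -2.84192564e-03,  1.73021588e-03,
       -8.87069947e-04, -7.27408652e-07]), 'effort': array([ 3.41187388e-04, -4.24930179e+01, -3.66654146e+01, -1.39902170e-05,
        3.93364375e-03,  1.81580583e-05]), 'ee_pos': array([0.23349909, 0.6060265 , 0.23017528]), 'eef_rot': array([-1.36201244, -0.93293671,  0.93565147]), 'contact_force': array([0.09404915, 0.32771591, 0.55951204]), 'torque': array([-0.01737523,  0.02464803, -0.00466346]), 'opening': 0.08524796328640645} 0.0187
```

View pics/scene0.png

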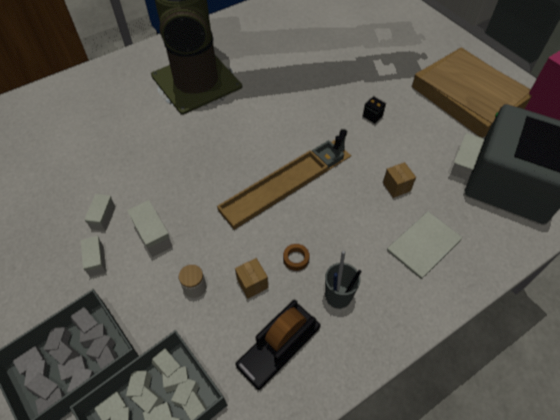

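View pics/top0.png

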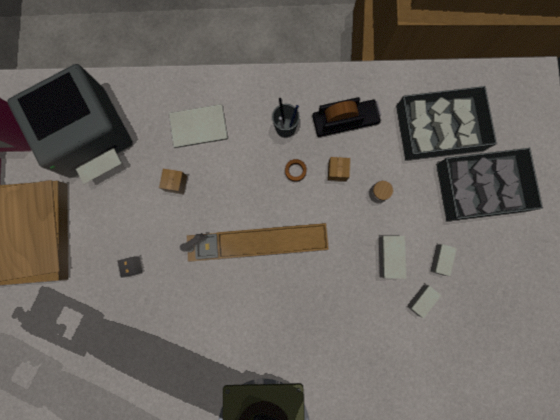

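```bash
cat > h.py <<'E'
import numpy as np, cv2
from plant import ctrl, vision, models
def K(n):
    c=vision.camera_params(n); f=210/np.tan(np.radians(c['fovy'])/2); return f,c
def cloud(n,d):
    f,c=K(n); v,u=np.mgrid[0:420,0:560]
    P=np.stack([(u-c['cx'])/f*d,(v-c['cy'])/f*d,d],-1)
    return (P-c['t'])@c['R']
def grab(n,tag):
    p,d=vision.get_image(n); cv2.imwrite(f"pics/{n}{tag}.png",p[:,:,::-1]); np.save(f"pics/{n}{tag}d.npy",d); return p,d
def proj(n,X):
    f,c=K(n); q=c['R']@np.array(X)+c['t']; return q[:2]/q[2]*f+np.array([c['cx'],c['cy']])
E
python3 - <<'E'
from h import *
for n in("scene","top"):
    d=np.load(f"pics/{n}0d.npy"); W=cloud(n,d); ok=d>0
    print(n, (d==0).mean())
    z=W[...,2]; m=ok&(z>0.012)&(z<0.3)
    k,l,s,ce=cv2.connectedComponentsWithStats(m.astype(np.uint8))
    for i in range(1,k):
        if s[i,4]<40: continue
        P=W[l==i]; top=np.percentile(P[:,2],95); T=P[P[:,2]>top-0.006]
        r=cv2.minAreaRect((T[:,:2]*1000).astype(np.float32))
        print(ce[i].round(),s[i,4],'top %.3f'%top,[np.round(x,1) for x in r])
im=cv2.imread("pics/top0.png"); sc=cv2.imread("pics/scene0.png")
a=cv2.resize(im[130:320,80:200],None,fx=3,fy=3)
b=cv2.resize(im[150:320,320:460],None,fx=3,fy=3)
c=cv2.resize(sc[130:200,430:500],None,fx=3,fy=3)
cv2.imwrite("pics/c1.png",a);cv2.imwrite("pics/c2.png",b)
cv2.imwrite("pics/c3.png",cv2.resize(sc[90:220,330:500],None,fx=4,fy=4))
cv2.imwrite("pics/c4.png",cv2.resize(sc[180:310,70:300],None,fx=3,fy=3))
E
```

```text
scene 0.003971088435374149
[190.  51.] 5381 top 0.283 [array([ 50.2, -32.6]), array([115.8,  61.4]), np.float64(55.5)]
[506. 118.] 17419 top 0.153 [array([690.4, 546. ]), array([153.9, 431.6]), np.float64(37.5)]
[374. 107.] 387 top 0.054 [array([408.4, 339.2]), array([46.5, 42.8]), np.float64(10.9)]
[291. 175.] 1467 top 0.070 [array([467.3, 170.6]), array([18.7, 67.6]), np.float64(33.6)]
[399. 178.] 729 top 0.060 [array([629.9, 229.2]), array([55.6, 54.4]), np.float64(80.2)]
[ 99. 211.] 697 top 0.047 [array([ 304.3, -416.6]), array([40.4, 76.3]), np.float64(50.9)]
[150. 226.] 1255 top 0.066 [array([ 418.2, -338.1]), array([ 53.7, 108. ]), np.float64(88.4)]
[424. 243.] 1408 top 0.016 [array([791.2, 168. ]), array([ 99.6, 151. ]), np.float64(8.4)]
[ 92. 255.] 739 top 0.047 [array([ 407.3, -473.4]), array([38.9, 77.9]), np.float64(74.0)]
[296. 256.] 398 top 0.027 [array([657.1, -97.1]), array([58. , 59.7]), np.float64(54.6)]
[341. 282.] 1264 top 0.138 [array([787.3, -68.6]), array([46.5, 58.5]), np.float64(36.2)]
[251. 276.] 840 top 0.061 [array([ 653.5, -211. ]), array([52.5, 53.8]), n
[... 1250 characters left out ...]
57 [array([499.7, 591.1]), array([260.8, 152.9]), np.float64(4.1)]
[381. 191.] 399 top 0.065 [array([ 586.5, -320.6]), array([47.2, 49.3]), np.float64(0.5)]
[242. 242.] 952 top 0.071 [array([463.9, 169.3]), array([18.8, 66.7]), np.float64(33.9)]
[393. 257.] 1099 top 0.066 [array([ 415.7, -339.1]), array([ 54.8, 104.9]), np.float64(88.7)]
[444. 260.] 561 top 0.047 [array([ 405.4, -474.6]), array([39.2, 74.1]), np.float64(73.1)]
[129. 267.] 381 top 0.055 [array([404.7, 338.5]), array([43.7, 41. ]), np.float64(13.9)]
[425. 301.] 570 top 0.048 [array([ 302.5, -417.4]), array([39. , 73.5]), np.float64(49.4)]
[264. 403.] 2065 top 0.182 [array([ 91.8, -12. ]), array([55.7,  7.1]), np.float64(72.1)]
```

View pics/c3.png

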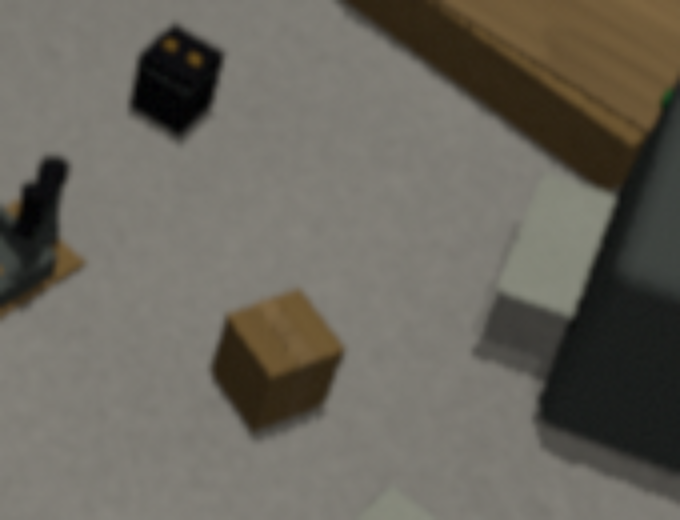

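View pics/c4.png

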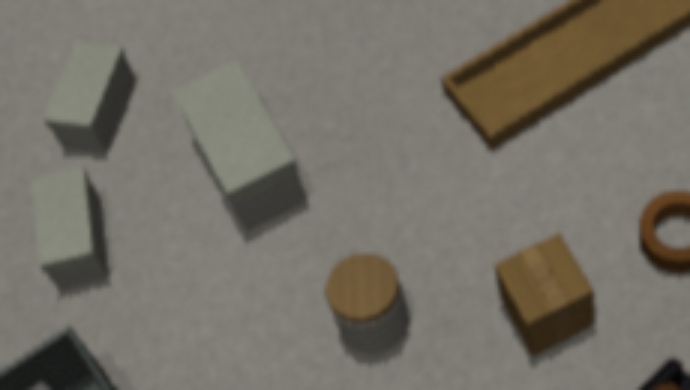

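View pics/c1.png

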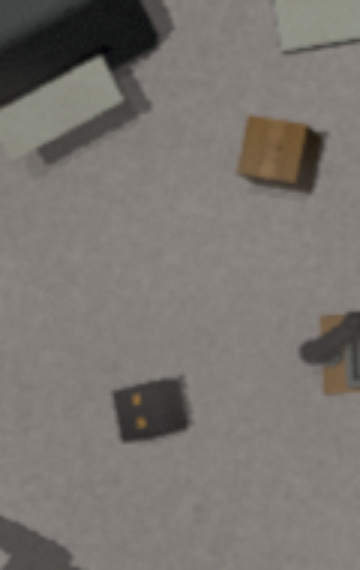

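```bash
python3 - <<'E'
from h import *
im=cv2.imread("pics/top0.png"); sc=cv2.imread("pics/scene0.png")
a=cv2.resize(im[220:270,170:340],None,fx=4.5,fy=4.5,interpolation=cv2.INTER_NEAREST)
b=cv2.resize(sc[110:235,210:360],None,fx=4.5,fy=4.5,interpolation=cv2.INTER_CUBIC)
cv2.imwrite("pics/c5.png",a);cv2.imwrite("pics/c6.png",b)
for n in("scene","top"):
    d=np.load(f"pics/{n}0d.npy"); W=cloud(n,d)
    z=W[...,2]; m=(W[...,0]>0.35)&(W[...,0]<0.56)&(W[...,1]>-0.2)&(W[...,1]<0.27)
    P=W[m]
    L=P[P[:,2]>0.058]; print(n,'lever',len(L), L.mean(0)); Hh=P[P[:,2]>0.085]; print('knob',len(Hh),Hh.mean(0) if len(Hh) else '')
    ben=P[P[:,2]<0.008]; print('bench z',np.median(ben[:,2]))
    t=P[(P[:,2]>0.017)&(P[:,2]<0.032)]
    print('wall z',np.median(t[:,2]))
    print('rect',cv2.minAreaRect((t[:,:2]*1000).astype(np.float32)))
    r=L[L[:,2]<0.075]
    c,s,vt=np.linalg.svd(L[:,:2]-L[:,:2].mean(0),full_matrices=False); print(vt[0], np.ptp((L[:,:2]-L[:,:2].mean(0))@vt[0]))
    pr=(L[:,:2]-L[:,:2].mean(0))@vt[0]
    print(L[pr.argmin()],L[pr.argmax()])
d=np.load("pics/top0d.npy");W=cloud("top",d)
# white occluded box
for uv in [(100,165),(90,172),(110,158)]: print(W[uv[1],uv[0]])
for t in ["jar_mid","tin_mid","carton_mid","bottle_mid","giftbox_mid","battery_mid","filler1_mid"]:
    for n in("top","scene"):
        print(t,n,[(round(q['p'],2),np.round(q['pixel']).tolist()) for q in models.spot_in(n,t)][:4])
E
```

```text
scene lever 152 [0.4710638  0.16444446 0.07500069]
knob 33 [0.47994768 0.14895836 0.09347619]
bench z 0.0010705386909727217
wall z 0.022134958311587283
rect ((464.51446533203125, 9.3026123046875), (74.73041534423828, 372.24859619140625), 3.4905447959899902)
[ 0.53427215 -0.84531252] 0.06758053835215594
[0.44335561 0.19523148 0.06820194] [0.47991846 0.1383933  0.06580061]
top lever 1122 [ 0.41970412 -0.02487763  0.92036205]
knob 967 [ 0.41318267 -0.05639114  1.05689202]
bench z 0.0009213196918265963
wall z 0.02254012685454318
rect ((462.45672607421875, 3.6917266845703125), (70.23890686035156, 361.93975830078125), 3.5355968475341797)
[0.2133493  0.97697599] 0.2642176343201422
[ 0.41132135 -0.06250592  1.08557282] [0.45364761 0.19869534 0.06953989]
[0.67022295 0.41563983 0.05367475]
[0.65158819 0.44017145 0.05559986]
[0.68805202 0.38933916 0.05530587]
jar_mid top [(0.63, [378.0, 190.0])]
jar_mid scene [(0.66, [190.0, 281.0])]
tin_mid top []
tin_mid scene []
carton_mid top []
carton_mid scene []
bottle_mid top []
bottle_mid scene []
giftbox_mid top [(0.88, [425.0, 301.0]), (0.84, [443.0, 260.0]), (0.6, [391.0, 258.0])]
giftbox_mid scene [(0.91, [93.0, 252.0]), (0.9, [150.0, 230.0]), (0.74, [102.0, 214.0])]
battery_mid top [(0.95, [128.0, 267.0])]
battery_mid scene [(0.56, [372.0, 108.0])]
filler1_mid top [(0.95, [338.0, 168.0])]
filler1_mid scene []
```

View pics/c5.png

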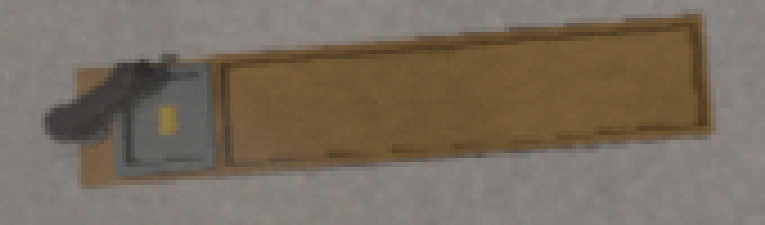

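View pics/c6.png

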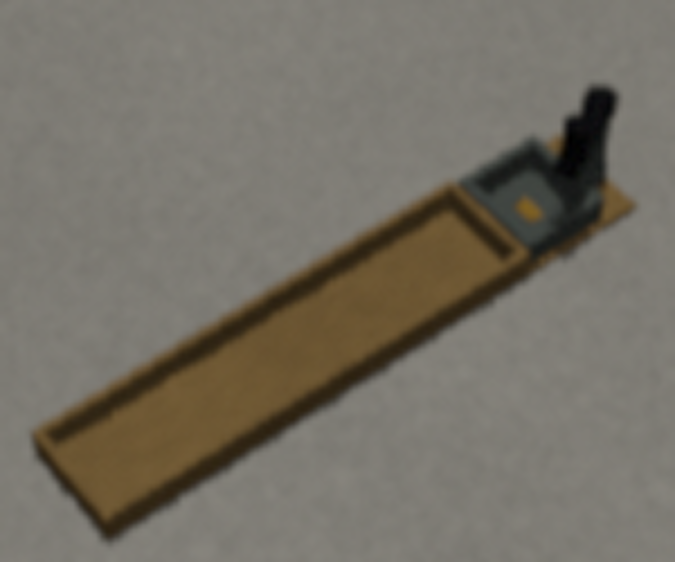

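```bash
cat >> h.py <<'E'
def hmap(x,y):
    h=np.zeros_like(x)
    ax=np.abs(x)
    h[(ax<35)&(np.abs(y)<145)]=22; h[(ax<30)&(np.abs(y)<140)]=4
    p=(ax<31)&(np.abs(y-175)<29); h[p]=24
    h[(ax<25)&(np.abs(y-175)<23)]=5
    return h
from scipy.optimize import minimize
def fit_tray(n,tag='0'):
    d=np.load(f"pics/{n}{tag}d.npy"); W=cloud(n,d)*1000
    m=(d>0)&(W[...,0]>380)&(W[...,0]<560)&(W[...,1]>-200)&(W[...,1]<260)&(W[...,2]<34)
    P=W[m]
    def cost(p):
        c,s=np.cos(p[2]),np.sin(p[2]); dx=P[:,0]-p[0]; dy=P[:,1]-p[1]
        x=c*dx+s*dy; y=-s*dx+c*dy
        k=(y<146)  # row only
        r=np.abs(P[:,2]-1-hmap(x,y)); return np.where(k,np.minimum(r,10),3).mean()
    best=None
    for x0 in range(462,472,3):
        for y0 in range(-30,10,6):
            r=minimize(cost,[x0,y0,0.06],method='Nelder-Mead',options=dict(initial_simplex=[[x0,y0,.06],[x0+5,y0,.06],[x0,y0+6,.06],[x0,y0,.09]]))
            if best is None or r.fun<best.fun: best=r
    return best.x,best.fun
E
python3 - <<'E'
from h import *
from scipy.spatial.transform import Rotation as R
for n in("scene","top"): print(n,fit_tray(n))
s=ctrl.get_state(); print(R.from_rotvec(s['eef_rot']).as_matrix().round(3))
E
```

```text
scene (array([ 4.65421810e+02, -3.06669439e+01,  6.04910266e-02]), np.float64(2.581438137058311))
top (array([ 4.64628610e+02, -3.27209113e+01,  6.21812803e-02]), np.float64(2.1592229018939335))
[[ 0.36   0.    -0.933]
 [ 0.933  0.     0.36 ]
 [ 0.    -1.    -0.   ]]
```

```bash
cat >> h.py <<'E'
T0=np.array([0.465,-0.0315]); YAW=0.0613
def t2w(x,y,z): 
    c,s=np.cos(YAW),np.sin(YAW); return np.array([T0[0]+c*x-s*y,T0[1]+s*x+c*y,z])
def w2t(X):
    c,s=np.cos(YAW),np.sin(YAW); dx,dy=X[0]-T0[0],X[1]-T0[1]; return np.array([c*dx+s*dy,-s*dx+c*dy,X[2]])
E
python3 - <<'E'
from h import *
for n,(r0,r1,c0,c1) in {"top":(215,275,165,340),"scene":(105,235,205,365)}.items():
    im=cv2.imread(f"pics/{n}0.png"); k=4.5
    a=cv2.resize(im[r0:r1,c0:c1],None,fx=k,fy=k,interpolation=cv2.INTER_CUBIC)
    def poly(pts,col,z):
        q=[( (proj(n,t2w(x/1000,y/1000,z/1000))-[c0,r0]+.5)*k).astype(int) for x,y in pts]
        cv2.polylines(a,[np.array(q)],True,col,1)
    rect=lambda a_,b,c,d:[(a_,c),(b,c),(b,d),(a_,d)]
    poly(rect(-35,35,-145,145),(0,255,0),22);poly(rect(-30,30,-140,140),(0,0,255),22)
    poly(rect(-31,31,146,204),(255,255,0),24);poly(rect(-25,25,152,198),(255,0,255),24)
    for th in (0.3,0.5,0.7):
        pv=np.array([0,222]); kb=pv+47*np.array([np.sin(th),-np.cos(th)])
        poly([pv,kb],(255,255,255),68); poly([kb,kb],(0,0,255),68); 
        q=[((proj(n,t2w(kb[0]/1000,kb[1]/1000,z/1000))-[c0,r0]+.5)*k).astype(int) for z in(68,96)]; cv2.line(a,q[0].tolist(),q[1].tolist(),(0,255,255),1)
    cv2.imwrite(f"pics/ov_{n}.png",a)
E
```

```text
(no output)
```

View pics/ov_top.png

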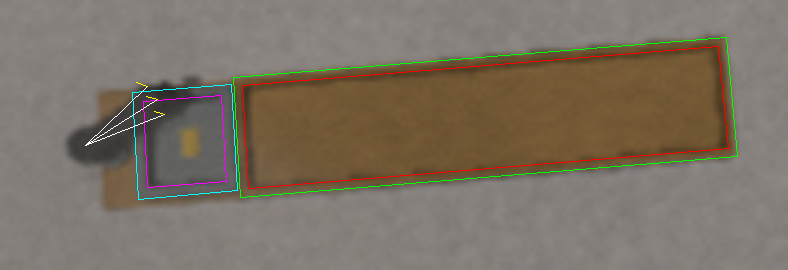

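View pics/ov_scene.png

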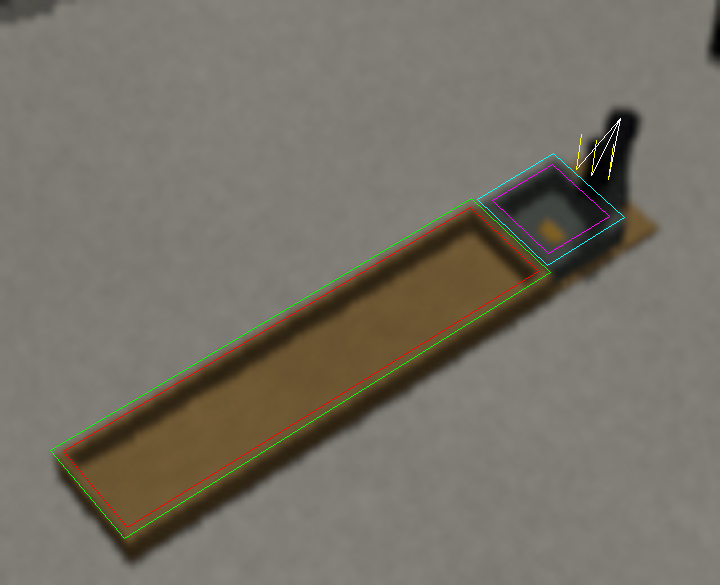

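```bash
python3 - <<'E'
from h import *
for n in("scene","top"):
    d=np.load(f"pics/{n}0d.npy"); W=cloud(n,d).reshape(-1,3)
    t=np.array([w2t(p) for p in W[(W[:,2]>0.05)&(W[:,2]<0.12)&(abs(W[:,0]-.47)<.08)&(W[:,1]>.08)&(W[:,1]<.25)]])
    t=t[np.argsort(t[:,1])]*1000
    for lo,hi in((50,63),(63,75),(75,90),(90,110)):
        q=t[(t[:,2]>lo)&(t[:,2]<hi)]
        if len(q): print(n,lo,len(q),q.mean(0).round(1),q.min(0).round(1),q.max(0).round(1))
E
```

```text
scene 50 6 [ 13.5 213.3  56.3] [  9.7 174.   51.5] [ 27.5 224.1  61.3]
scene 63 102 [ 14.1 203.   68.5] [ -7.7 168.7  64. ] [ 34.6 231.1  74.6]
scene 75 22 [ 27.5 177.5  82.7] [ 21.3 172.6  75.4] [ 30.8 184.2  89.7]
scene 90 26 [ 25.5 179.4  94.9] [ 17.7 172.9  90.9] [ 30.9 185.1 100.5]
top 50 6 [  4.8 194.9  61.2] [ -8.3 170.8  58.1] [ 18.4 215.3  62.9]
top 63 142 [  7.4 204.9  68.4] [-10.6 168.8  63.2] [ 31.3 231.1  72.4]
top 75 8 [ 19.9 174.8  80.4] [ 15.4 172.8  75.4] [ 25.1 179.2  86. ]
top 90 27 [ 21.6 179.4  95.4] [ 14.7 173.2  91. ] [ 27.5 186.   99. ]
```

Call:
drive_tool(
  increments=[
    [[0,0,0],[0,6.54,0]],
    [[0,0,0],[0,6.54,0]],
    [[0,0,0],[0,6.54,0]],
    [[0,0,0],[0,6.54,0]],
    [[0,0,0],[0,6.54,0]],
    [[0,0,0],[0,6.54,0]],
    [[0,0,0],[0,6.54,0]],
    [[0,0,0],[0,6.54,0]],
    [[0,0,0],[0,6.54,0]],
    [[0,0,0],[0,6.54,0]],
  ],
  jaw=0,
)

```text
time_s: 1.63
ee_pos: [0.2338, 0.6065, 0.2315]
eef_rot: [-1.571, -0.006, 0.005]
contact_force: [-0.3, -0.5, 0.4]
opening: 0.0003
```

```bash
cat >> h.py <<'E'
from scipy.spatial.transform import Rotation as Rot
def st(tx=None,ty=None,z=None,yaw=None):
    s=ctrl.get_state(); M=Rot.from_rotvec(s['eef_rot']).as_matrix()
    p=w2t(s['ee_pos'])*1000
    ya=np.degrees(np.arctan2(M[1,0],M[0,0])-YAW)
    print('t %.1f tray'%s['time_s'],p.round(1),'yaw_rel %.1f'%ya,'tilt',M[:,1].round(3),'F',s['contact_force'].round(1),'open %.1f'%(s['opening']*1000),'q',s['joint_positions'].round(2))
    if tx is not None:
        D=t2w(tx/1000,ty/1000,z/1000)-s['ee_pos']
        print('need tool (mm):',(M.T@D*1000).round(1))
    if yaw is not None: print('turn about tool y (deg): %.1f'%(((ya-yaw+180)%360)-180))
E
cat > go.py <<'E'
import sys
from h import *
a=[float(v) for v in sys.argv[1:]]
st(*a)
E
python3 go.py -3 165 150 0
```

```text
t 1.6 tray [-191.7  651.   231.5] yaw_rel -3.1 tilt [ 0.  0. -1.] F [-0.3 -0.5  0.4] open 0.3 q [ 1.12  0.12  1.65 -0.    1.37  1.11]
need tool (mm): [ 214.8   81.5 -475.1]
turn about tool y (deg): -3.1
```

Call:
drive_tool(
  increments=[
    [[0,0,0],[0,-3.1,0]],
    [[0.018,0,-0.04],[0,0,0]],
    [[0.018,0,-0.04],[0,0,0]],
    [[0.018,0,-0.04],[0,0,0]],
    [[0.018,0,-0.04],[0,0,0]],
    [[0.018,0,-0.04],[0,0,0]],
    [[0.018,0,-0.04],[0,0,0]],
    [[0.018,0,-0.04],[0,0,0]],
    [[0.018,0,-0.04],[0,0,0]],
    [[0.018,0,-0.04],[0,0,0]],
  ],
)

```text
time_s: 2.47
ee_pos: [0.4078, 0.2741, 0.2306]
eef_rot: [-1.566, -0.06, 0.056]
contact_force: [0.9, 0.5, 0.3]
opening: 0.0006
```

```bash
python3 go.py -3 165 76 0
```

```text
t 2.5 tray [-38.4 308.5 230.6] yaw_rel 0.7 tilt [ 0.002  0.004 -1.   ] F [0.9 0.5 0.3] open 0.6 q [ 0.48 -0.24  2.    0.    1.38  0.41]
need tool (mm): [  33.2  154.2 -144.5]
turn about tool y (deg): 0.7
```

Call:
drive_tool(
  increments=[
    [[0.009,0.005,-0.036],[0,0,0]],
    [[0.009,0.02,-0.036],[0,0,0]],
    [[0.009,0.02,-0.036],[0,0,0]],
    [[0.006,0.02,-0.025],[0,0.5,0]],
    [[0,0.02,0],[0,0,0]],
    [[0,0,0],[0,0,0]],
  ],
)

```text
time_s: 2.97
ee_pos: [0.4563, 0.1339, 0.1485]
eef_rot: [-1.565, -0.054, 0.031]
contact_force: [-1.5, -0.2, -0.5]
opening: 0.0003
```

```bash
python3 go.py -3 165 76 0;python3 - <<'E'
from h import *
grab("scene","1");grab("top","1")
for n,(r0,r1,c0,c1) in {"top":(150,300,130,330),"scene":(0,235,205,405)}.items():
    im=cv2.imread(f"pics/{n}1.png"); cv2.imwrite(f"pics/z1{n}.png",cv2.resize(im[r0:r1,c0:c1],None,fx=2.5,fy=2.5))
print(proj("top",ctrl.get_state()['ee_pos']),proj("scene",ctrl.get_state()['ee_pos']))
E
```

```text
t 3.0 tray [  1.5 165.6 148.5] yaw_rel -0.4 tilt [ 0.015  0.005 -1.   ] F [-1.5 -0.2 -0.5] open 0.3 q [ 0.17 -0.22  2.12  0.    1.22  0.12]
need tool (mm): [-5.6 72.4 -1. ]
turn about tool y (deg): -0.4
[198.22064113 242.08551792] [329.75533857 117.19807912]
```

View pics/z1scene.png

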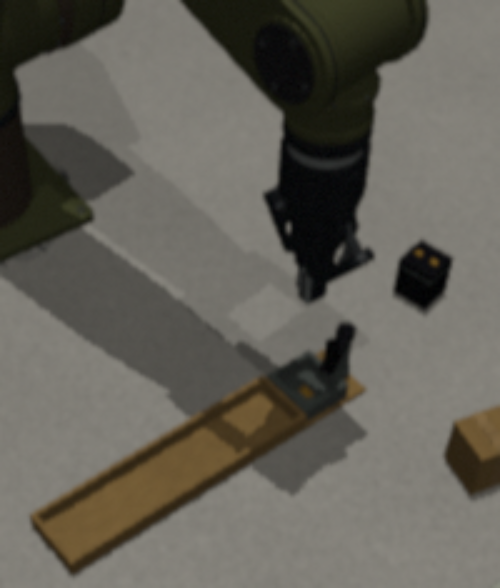

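```bash
cat >> h.py <<'E'
_st=st
def st(tx=None,ty=None,z=None,yaw=None):
    _st(tx,ty,z)
    if yaw is not None:
        s=ctrl.get_state(); M=Rot.from_rotvec(s['eef_rot'])
        a=YAW+np.radians(yaw); G=Rot.from_matrix(np.array([[np.cos(a),0,-np.sin(a)],[np.sin(a),0,np.cos(a)],[0,-1,0]]))
        print('turn (deg, tool xyz):',np.degrees((M.inv()*G).as_rotvec()).round(1))
E
python3 go.py -3 165 76 0
```

```text
t 3.1 tray [  3.6 167.  152.4] yaw_rel -0.3 tilt [ 0.021  0.006 -1.   ] F [ 0.  -0.  -0.2] open -0.2 q [ 0.17 -0.22  2.12  0.    1.22  0.12]
need tool (mm): [-8.2 76.3 -2.5]
turn (deg, tool xyz): [-0.3 -0.3  1.2]
```

Call:
drive_tool(
  increments=[
    [[-0.004,0.025,-0.001],[-0.3,-0.3,1.2]],
    [[-0.004,0.025,-0.001],[0,0,0]],
    [[0,0.025,0],[0,0,0]],
    [[0,0,0],[0,0,0]],
    [[0,0,0],[0,0,0]],
  ],
)

```text
time_s: 3.48
ee_pos: [0.4582, 0.1387, 0.087]
eef_rot: [-1.567, -0.069, 0.04]
contact_force: [-0.2, -0.5, 1.1]
opening: -0.0
```

```bash
python3 go.py 5 171 76 0
```

```text
t 3.5 tray [  3.6 170.3  87. ] yaw_rel 0.5 tilt [ 0.018  0.004 -1.   ] F [-0.2 -0.5  1.1] open -0.0 q [ 0.18 -0.13  2.16  0.    1.09  0.11]
need tool (mm): [ 1.2 11.   0.6]
turn (deg, tool xyz): [-0.2  0.5  1.1]
```

Call:
drive_tool(
  increments=[
    [[0,0.012,0],[0,0.4,1.5]],
    [[0.009,0,0.003],[0,0,0]],
    [[0.009,0,0.003],[0,0,0]],
    [[0.009,0,0.004],[0,0,0]],
    [[0.009,0,0.007],[0,0,0]],
    [[0.008,0,0.009],[0,0,0]],
  ],
)

```text
time_s: 3.98
ee_pos: [0.5079, 0.1717, 0.0854]
eef_rot: [-1.568, -0.055, 0.05]
contact_force: [-1.1, -2.1, -0.4]
opening: 0.0
```

```bash
python3 go.py 51 220 78 0
```

```text
t 4.0 tray [ 55.3 200.2  85.4] yaw_rel 0.3 tilt [ 0.003  0.002 -1.   ] F [-1.1 -2.1 -0.4] open 0.0 q [0.22 0.01 2.03 0.   1.1  0.16]
need tool (mm): [-4.2  7.4 19.8]
turn (deg, tool xyz): [-0.1  0.3  0.2]
```

Call:
drive_tool(
  increments=[
    [[-0.002,0.005,0.009],[0,0,0]],
    [[-0.002,0,0.009],[0,0,0]],
    [[-0.002,0,0.006],[0,0,0]],
    [[0,0,0],[0,0,0]],
    [[0,0,0],[0,0,0]],
  ],
)

```text
time_s: 4.4
ee_pos: [0.5067, 0.2006, 0.0857]
eef_rot: [-1.566, -0.067, 0.042]
contact_force: [0.6, -0.9, 0.0]
opening: -0.0001
```

```bash
python3 go.py 51 230 78 0;python3 - <<'E'
from h import *
grab("scene","2");grab("top","2")
for n,(r0,r1,c0,c1) in {"top":(150,300,130,330),"scene":(60,210,255,455)}.items():
    im=cv2.imread(f"pics/{n}2.png"); cv2.imwrite(f"pics/z2{n}.png",cv2.resize(im[r0:r1,c0:c1],None,fx=3.5,fy=3.5))
E
```

```text
t 4.4 tray [ 55.8 229.1  85.7] yaw_rel 0.5 tilt [ 0.016  0.005 -1.   ] F [ 0.6 -0.9  0. ] open -0.1 q [0.28 0.02 2.02 0.   1.09 0.21]
need tool (mm): [-4.9  7.6  0.9]
turn (deg, tool xyz): [-0.2  0.5  0.9]
```

View pics/z2scene.png

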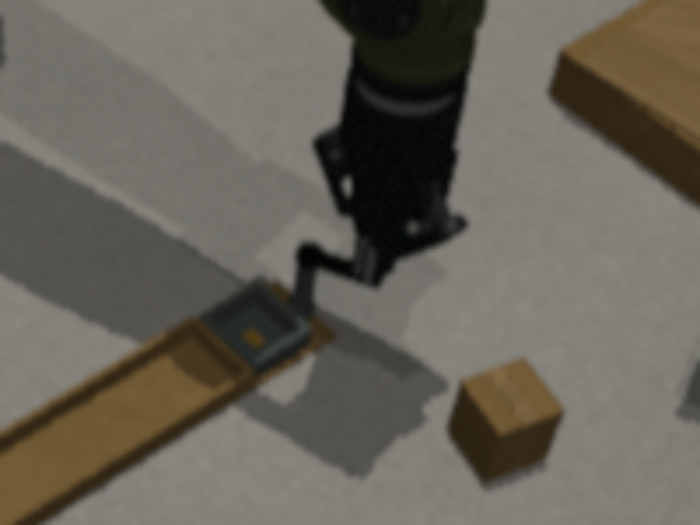

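```bash
cat >> h.py <<'E'
def objs(tag,zmin=0.012):
    out=[]
    for n in("scene","top"):
        d=np.load(f"pics/{n}{tag}d.npy"); W=cloud(n,d); z=W[...,2]-.001; m=(d>0)&(z>zmin)&(z<0.3)
        k,l,s,ce=cv2.connectedComponentsWithStats(m.astype(np.uint8))
        for i in range(1,k):
            if s[i,4]<40 or s[i,4]>3000: continue
            P=W[l==i]; top=np.percentile(P[:,2],90); T=P[P[:,2]>top-0.008]
            r=cv2.minAreaRect((T[:,:2]*1000).astype(np.float32))
            print(n,ce[i].round(),s[i,4],'top %.3f'%top,'w',np.round(r[0],1),'tray',(w2t([r[0][0]/1000,r[0][1]/1000,0])[:2]*1000).round(1),np.round(r[1],1),'ang_rel %.1f'%(r[2]-np.degrees(YAW)))
E
python3 - <<'E'
from h import *
print(w2t([.4063,.3388,0]))
for n in("top","scene"):
    d=np.load(f"pics/{n}0d.npy");W=cloud(n,d);p=cv2.imread(f"pics/{n}0.png")
    P=W.reshape(-1,3); m=(abs(P[:,0]-.406)<.05)&(abs(P[:,1]-.339)<.05)&(P[:,2]>.045)
    q=P[m]; 
    best=None
    for a in np.radians(np.arange(-10,35,.5)):
        u=q[:,:2]@[np.cos(a),np.sin(a)]; v=q[:,:2]@[-np.sin(a),np.cos(a)]
        f=lambda w:(np.percentile(w,1),np.percentile(w,99))
        U,V=f(u),f(v); A=(U[1]-U[0])*(V[1]-V[0])
        if best is None or A<best[0]: 
            cu,cv_=np.mean(U),np.mean(V); best=(A,np.degrees(a),U[1]-U[0],V[1]-V[0],cu*np.cos(a)-cv_*np.sin(a),cu*np.sin(a)+cv_*np.cos(a))
    print(n,np.round(best,4),len(q))
E
python3 go.py -40 370 160 9
```

```text
[-0.03590457  0.37320054  0.        ]
top [1.700e-03 1.250e+01 4.310e-02 3.970e-02 4.045e-01 3.380e-01] 292
scene [1.800e-03 1.200e+01 4.430e-02 4.160e-02 4.085e-01 3.386e-01] 206
t 4.5 tray [ 55.7 228.8  85.6] yaw_rel 0.4 tilt [ 0.016  0.005 -1.   ] F [ 0.6 -0.4  0.2] open 0.1 q [0.28 0.02 2.02 0.   1.09 0.21]
need tool (mm): [-93.4 -75.4 142.2]
turn (deg, tool xyz): [-0.2 -8.6  0.9]
```

Call:
drive_tool(
  increments=[
    [[0.002,-0.03,0],[0,0,1]],
    [[0,-0.03,0],[0,-4,0]],
    [[-0.01,-0.02,0.02],[0,-4,0]],
    [[-0.02,0,0.035],[0,0,0]],
    [[-0.03,0,0.035],[0,0,0]],
    [[-0.025,0,0.03],[0,0,0]],
    [[0,0,0.01],[0,0,0]],
    [[0,0,0],[0,0,0]],
  ],
  jaw=0.072,
)

```text
time_s: 5.17
ee_pos: [0.395, 0.311, 0.171]
eef_rot: [-1.555, -0.158, 0.166]
contact_force: [0.1, -0.0, -0.5]
opening: 0.0718
```

```bash
python3 go.py -36 373 70 8.7; python3 - <<'E'
from h import *
grab("scene","3");grab("top","3")
for n,(r0,r1,c0,c1) in {"top":(180,320,80,280),"scene":(40,210,255,455)}.items():
    im=cv2.imread(f"pics/{n}3.png"); cv2.imwrite(f"pics/z3{n}.png",cv2.resize(im[r0:r1,c0:c1],None,fx=3.5,fy=3.5))
objs("3")
E
```

```text
t 5.2 tray [-48.9 346.2 171. ] yaw_rel 8.3 tilt [-0.006  0.009 -1.   ] F [ 0.1 -0.  -0.5] open 71.8 q [ 0.55 -0.16  2.04  0.01  1.27  0.34]
need tool (mm): [ 17.1 101.1  23.7]
turn (deg, tool xyz): [-0.6 -0.4 -0.2]
scene [377.  44.] 1395 top 0.283 w [400.1 298.6] tray [-44.5 333.4] [136.3  49.3] ang_rel 8.2
scene [229.  80.] 99 top 0.016 w [62.  82.7] tray [-395.3  138.7] [ 51.8 106.4] ang_rel 46.2
scene [174.  99.] 52 top 0.016 w [ 56.4 -98.2] tray [-411.9  -41.6] [22.6 92.3] ang_rel 75.8
scene [374. 107.] 385 top 0.054 w [407.7 339. ] tray [-34.5 373.3] [46.1 45.5] ang_rel 12.3
scene [297. 171.] 1529 top 0.067 w [474.  203.1] tray [ 23.3 233.6] [65.6 20.5] ang_rel 29.8
scene [399. 178.] 726 top 0.060 w [630.  229.5] tray [180.7 250.4] [56.2 54.4] ang_rel 77.4
scene [ 99. 211.] 693 top 0.046 w [ 304.8 -416.4] tray [-183.5 -374.3] [40.  76.9] ang_rel 44.5
scene [150. 226.] 1255 top 0.065 w [ 418.1 -338. ] tray [ -65.6 -303.1] [ 53.6 109.5] ang_rel 85.0
scene [430. 243.] 254 top 0.015 w [793.5 178.2] tray [340.7 189.2] [ 58.7 111.9] ang_rel 46.1
scene [443. 236.] 89 top 0.015 w [802.5
[... 1383 characters left out ...]
90.2 213.5] tray [ 40.1 243. ] [11.1 12.2] ang_rel 66.5
top [393. 257.] 1093 top 0.065 w [ 415.7 -338.7] tray [ -68.1 -303.6] [ 54.5 104.9] ang_rel 85.0
top [101. 249.] 421 top 0.283 w [445.4 319.3] tray [  1.9 351.3] [32.8 26.5] ang_rel 2.3
top [444. 260.] 554 top 0.047 w [ 405.4 -474.5] tray [ -86.7 -438.6] [39.3 74.2] ang_rel 68.9
top [129. 267.] 377 top 0.054 w [404.6 338.2] tray [-37.6 372.7] [43.8 41.7] ang_rel 10.2
top [114. 292.] 269 top 0.266 w [358.3 288. ] tray [-86.9 325.5] [55.8  9. ] ang_rel -1.3
top [425. 301.] 563 top 0.047 w [ 302.4 -417.6] tray [-186.  -375.4] [39.2 74.1] ang_rel 45.5
top [263. 405.] 1507 top 0.096 w [57.  -3.1] tray [-405.5   53.4] [83.4 16.2] ang_rel 84.7
```

View pics/z3scene.png

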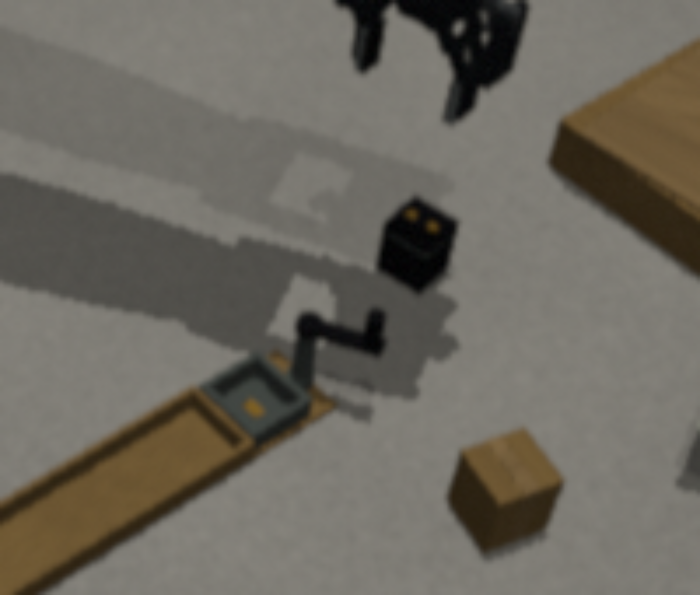

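View pics/z3top.png

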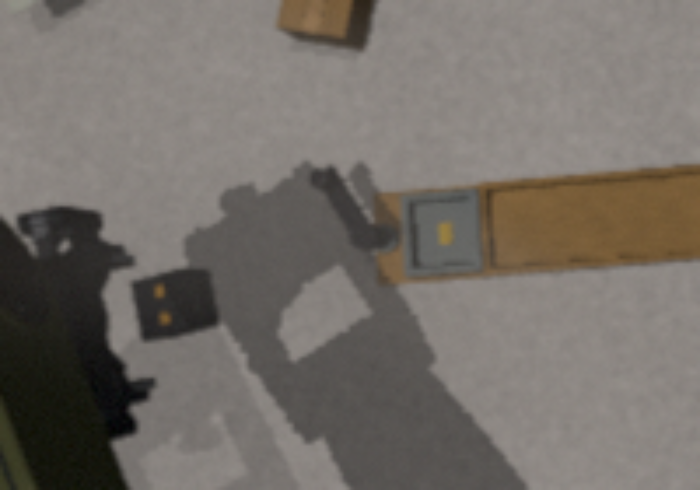

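Call:
drive_tool(
  increments=[
    [[0.009,0.02,0.012],[0,0,0]],
    [[0.008,0.03,0.012],[0,0,0]],
    [[0,0.03,0],[0,0,0]],
    [[0,0.015,0],[0,0,0]],
    [[0,0,0],[0,0,0]],
    [[0,0,0],[0,0,0]],
  ],
)

```text
time_s: 5.77
ee_pos: [0.4154, 0.333, 0.0736]
eef_rot: [-1.557, -0.151, 0.154]
contact_force: [0.2, -0.4, 0.5]
opening: 0.0721
```

```bash
python3 go.py -36 373 26 8.7
```

```text
t 5.8 tray [-27.2 366.8  73.6] yaw_rel 7.6 tilt [-0.003  0.008 -1.   ] F [ 0.2 -0.4  0.5] open 72.1 q [0.57 0.02 2.04 0.01 1.08 0.37]
need tool (mm): [-7.8 47.7  6.9]
turn (deg, tool xyz): [-0.5 -1.1 -0.1]
```

Call:
drive_tool(
  increments=[
    [[-0.008,0.01,0.007],[-0.5,-1,0]],
    [[0,0.02,0],[0,0,0]],
    [[0,0.01,0],[0,0,0]],
    [[0,0,0],[0,0,0]],
  ],
)

```text
time_s: 6.1
ee_pos: [0.4091, 0.3386, 0.0356]
eef_rot: [-1.563, -0.168, 0.161]
contact_force: [-0.2, 0.7, -0.1]
opening: 0.072
```

```bash
python3 go.py -36 373 26 8.7
```

```text
t 6.1 tray [-33.2 372.9  35.6] yaw_rel 8.5 tilt [ 0.005  0.002 -1.   ] F [-0.2  0.7 -0.1] open 72.0 q [ 0.59  0.07  2.07 -0.    1.    0.38]
need tool (mm): [-2.8  9.6  0.6]
turn (deg, tool xyz): [-0.1 -0.2  0.3]
```

Call:
drive_tool(
  increments=[
    [[-0.003,0.01,0],[0,0,0]],
    [[0,0.002,0],[0,0,0]],
    [[0,0,0],[0,0,0]],
  ],
)

```text
time_s: 6.35
ee_pos: [0.4067, 0.3389, 0.0246]
eef_rot: [-1.562, -0.171, 0.159]
contact_force: [0.5, 0.2, 0.8]
opening: 0.0721
```

Call:
drive_tool(
  increments=[
    [[0,0,0],[0,0,0]],
    [[0,0,0],[0,0,0]],
    [[0,0,0],[0,0,0]],
    [[0,0,0],[0,0,0]],
    [[0,0,0],[0,0,0]],
    [[0,0,0],[0,0,0]],
  ],
  jaw=0.03,
  grip_force=40,
)

```text
time_s: 6.85
ee_pos: [0.4081, 0.34, 0.0271]
eef_rot: [-1.56, -0.174, 0.156]
contact_force: [-0.3, 0.4, -1.6]
opening: 0.0433
```

```bash
python3 go.py -36 373 26 8.7
```

```text
t 6.8 tray [-34.1 374.3  27.1] yaw_rel 8.5 tilt [ 0.011  0.006 -1.   ] F [-0.3  0.4 -1.6] open 43.3 q [ 0.59  0.08  2.07 -0.    0.98  0.38]
need tool (mm): [-2.1  1.1 -1. ]
turn (deg, tool xyz): [-0.2 -0.2  0.7]
```

Call:
drive_tool(
  increments=[
    [[0,-0.03,0],[0,0,0.7]],
    [[0,-0.035,0],[0,3,0]],
    [[0,-0.035,-0.01],[0,3,0]],
    [[0.007,-0.015,-0.035],[0,2.5,0]],
    [[0.008,0,-0.035],[0,0,0]],
    [[0.008,0,-0.035],[0,0,0]],
    [[0.007,0,-0.035],[0,0,0]],
    [[0.004,0,-0.025],[0,0,0]],
    [[0,0,-0.01],[0,0,0]],
    [[0,0,0],[0,0,0]],
  ],
)

```text
time_s: 7.68
ee_pos: [0.4558, 0.1498, 0.1472]
eef_rot: [-1.57, -0.046, 0.047]
contact_force: [-0.0, 1.2, -0.4]
opening: 0.043
```

```bash
python3 go.py 0 175 70 0
```

```text
t 7.7 tray [  1.9 181.6 147.2] yaw_rel -0.1 tilt [-0.001 -0.    -1.   ] F [-0.   1.2 -0.4] open 43.0 q [ 0.21 -0.19  2.1  -0.    1.23  0.15]
need tool (mm): [-1.8 77.2 -6.6]
turn (deg, tool xyz): [ 0.  -0.1 -0. ]
```

Call:
drive_tool(
  increments=[
    [[-0.002,0.02,-0.006],[0,0,0]],
    [[0,0.03,0],[0,0,0]],
    [[0,0.02,0],[0,0,0]],
    [[0,0.008,0],[0,0,0]],
    [[0,0,0],[0,0,0]],
    [[0,0,0],[0,0,0]],
  ],
)

```text
time_s: 8.18
ee_pos: [0.4544, 0.148, 0.068]
eef_rot: [-1.567, -0.049, 0.045]
contact_force: [-0.5, -0.2, -0.8]
opening: 0.0434
```

```bash
python3 go.py 0 175 60 0; python3 - <<'E'
from h import *
grab("scene","4");grab("top","4")
for n,(r0,r1,c0,c1) in {"top":(200,290,150,270),"scene":(90,200,275,395)}.items():
    im=cv2.imread(f"pics/{n}4.png"); cv2.imwrite(f"pics/z4{n}.png",cv2.resize(im[r0:r1,c0:c1],None,fx=5,fy=5,interpolation=cv2.INTER_CUBIC))
E
```

```text
t 8.2 tray [  0.4 179.8  68. ] yaw_rel -0.1 tilt [ 0.002  0.004 -1.   ] F [-0.5 -0.2 -0.8] open 43.4 q [ 0.2  -0.1   2.17  0.    1.07  0.14]
need tool (mm): [-0.4  8.  -4.8]
turn (deg, tool xyz): [-0.2 -0.1  0.1]
```

View pics/z4scene.png

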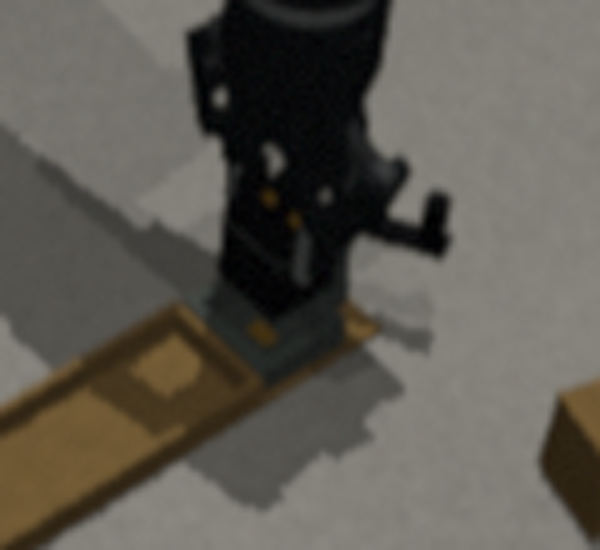

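View pics/z4top.png

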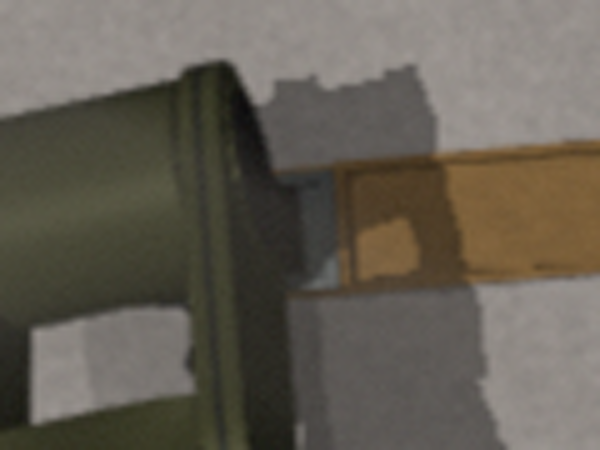

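Call:
drive_tool(
  increments=[
    [[-0.001,0.003,-0.005],[0,0,0]],
    [[0,0.003,0],[0,0,0]],
    [[0,0,0],[0,0,0]],
  ],
)

```text
time_s: 8.53
ee_pos: [0.4567, 0.1436, 0.0659]
eef_rot: [-1.565, -0.056, 0.04]
contact_force: [0.1, -0.2, -1.0]
opening: 0.043
```

```bash
python3 - <<'E'
from h import *
p,d=grab("scene","5"); st(0,175,60,0)
W=cloud("scene",d).reshape(-1,3); t=np.array([w2t(q) for q in W[(W[:,2]>.03)&(W[:,2]<.11)&(abs(W[:,0]-.455)<.06)&(abs(W[:,1]-.14)<.06)]])*1000
for z in range(38,96,8):
    q=t[(t[:,2]>z)&(t[:,2]<z+8)]
    if len(q)>5: print(z,len(q),'y p5,10,25,50',np.percentile(q[:,1],[5,10,25,50]).round(1),'x',np.percentile(q[:,0],[2,50,98]).round(1))
E
```

```text
t 8.6 tray [  2.7 175.3  66.2] yaw_rel -0.0 tilt [ 0.011  0.005 -1.   ] F [ 0.7 -0.7 -0.4] open 43.7 q [ 0.19 -0.1   2.17  0.    1.06  0.13]
need tool (mm): [-2.8  6.1 -0.3]
turn (deg, tool xyz): [-0.3 -0.   0.6]
38 24 y p5,10,25,50 [155.1 155.3 156.4 159.8] x [-13.4  13.2  26.1]
46 59 y p5,10,25,50 [154.5 154.9 156.1 157.2] x [-15.   22.6  26.2]
54 38 y p5,10,25,50 [154.4 154.7 155.9 157. ] x [-16.4  17.8  26.1]
62 47 y p5,10,25,50 [154.1 154.4 155.6 156.9] x [-16.9  14.   30.5]
70 39 y p5,10,25,50 [154.7 155.1 155.8 156.5] x [-18.   19.9  33.5]
78 54 y p5,10,25,50 [154.5 154.8 155.6 157.4] x [-23.9  17.6  38.2]
86 171 y p5,10,25,50 [155.6 156.4 160.3 166.7] x [-28.   -0.2  36.4]
94 56 y p5,10,25,50 [157.3 159.8 164.6 167. ] x [-22.7   2.6  38.4]
```

Call:
drive_tool(
  increments=[
    [[-0.004,0.01,0],[-0.3,0,0.6]],
    [[-0.001,0.01,0],[0,0,0]],
    [[-0.001,0.005,0],[0,0,0]],
  ],
)

```text
time_s: 8.83
ee_pos: [0.4532, 0.1435, 0.0419]
eef_rot: [-1.57, -0.052, 0.043]
contact_force: [2.7, -0.1, 0.8]
opening: 0.0432
```

```bash
python3 go.py 0 175 32 0
```

```text
t 8.8 tray [ -1.1 175.4  41.9] yaw_rel -0.1 tilt [ 0.006  0.    -1.   ] F [ 2.7 -0.1  0.8] open 43.2 q [ 0.19 -0.06  2.19 -0.    1.01  0.13]
need tool (mm): [ 1.   9.9 -0.4]
turn (deg, tool xyz): [ 0.  -0.1  0.3]
```

Call:
drive_tool(
  increments=[
    [[0,0.006,0],[0,0,0]],
    [[0,0.005,0],[0,0,0]],
    [[0,0.003,0],[0,0,0]],
    [[0,0.002,0],[0,0,0]],
  ],
)

```text
time_s: 9.17
ee_pos: [0.4538, 0.1438, 0.0301]
eef_rot: [-1.572, -0.048, 0.049]
contact_force: [-6.9, -1.9, 13.6]
opening: 0.0434
```

```bash
python3 go.py 0 175 32 0
```

```text
t 9.2 tray [ -0.4 175.6  30.1] yaw_rel 0.0 tilt [-0.001 -0.002 -1.   ] F [-6.9 -1.9 13.6] open 43.4 q [ 0.19 -0.04  2.19 -0.    1.    0.13]
need tool (mm): [ 0.4 -1.9 -0.6]
turn (deg, tool xyz): [ 0.1  0.  -0. ]
```

Call:
drive_tool(
  increments=[
    [[0,0,0],[0,0,0]],
    [[0,0,0],[0,0,0]],
    [[0,0,0],[0,0,0]],
    [[0,-0.02,0],[0,0,0]],
    [[0,-0.03,0],[0,0,0]],
    [[0,-0.03,0],[0,0,0]],
    [[-0.02,-0.02,-0.02],[0,0,0]],
    [[-0.03,0,-0.03],[0,0,0]],
    [[-0.03,0,-0.03],[0,0,0]],
    [[0,0,0],[0,0,0]],
  ],
  jaw=0.06,
)

```text
time_s: 10.0
ee_pos: [0.375, 0.0567, 0.1312]
eef_rot: [-1.575, -0.045, 0.059]
contact_force: [0.9, 0.2, 0.1]
opening: 0.06
```

```bash
python3 go.py 66 255 150 0; python3 - <<'E'
from h import *
grab("scene","6");grab("top","6")
for n,(r0,r1,c0,c1) in {"top":(200,290,150,270),"scene":(90,200,275,395)}.items():
    im=cv2.imread(f"pics/{n}6.png"); cv2.imwrite(f"pics/z6{n}.png",cv2.resize(im[r0:r1,c0:c1],None,fx=5,fy=5,interpolation=cv2.INTER_CUBIC))
for n in("scene","top"):
    W=cloud(n,np.load(f"pics/{n}6d.npy")).reshape(-1,3); t=np.array([w2t(q) for q in W[(W[:,2]>.05)&(W[:,2]<.064)&(abs(W[:,0]-.455)<.06)&(abs(W[:,1]-.14)<.035)]])*1000
    if len(t): print(n,len(t),np.median(t,0),t.min(0),t.max(0))
E
```

```text
t 10.0 tray [-84.4  93.6 131.2] yaw_rel 0.3 tilt [-0.008 -0.005 -1.   ] F [0.9 0.2 0.1] open 60.0 q [ 0.01 -0.44  2.32 -0.01  1.27 -0.05]
need tool (mm): [151.  -20.8 160.6]
turn (deg, tool xyz): [ 0.3  0.3 -0.5]
scene 245 [  2.11845478 173.57932937  56.99969828] [-23.18305081 153.61438345  50.25653234] [ 23.57514065 196.76440696  61.20255439]
top 283 [ -2.854332   173.88176843  56.97120845] [-24.41222994 154.10792276  51.16692506] [ 19.35404433 194.79463469  63.60147102]
```

View pics/z6scene.png

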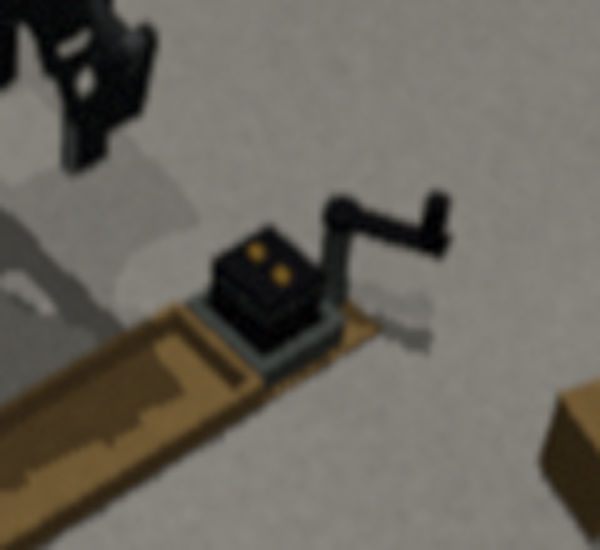

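View pics/z6top.png

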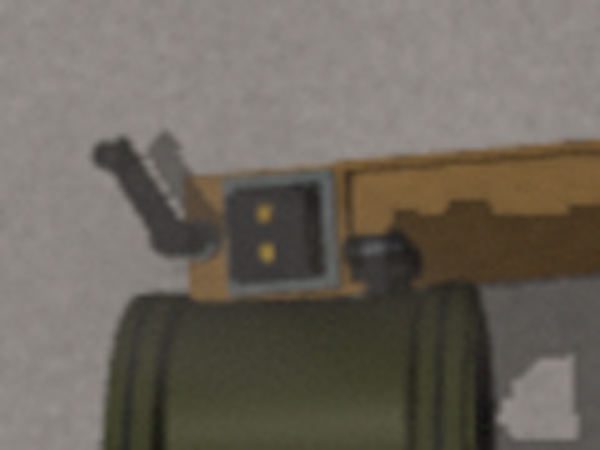

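Call:
drive_tool(
  increments=[
    [[0.02,-0.005,0.02],[0,0,0]],
    [[0.02,0,0.035],[0,0,0]],
    [[0.02,0,0.035],[0,0,0]],
    [[0.02,0,0.035],[0,0,0]],
    [[0.01,0,0.03],[0,0,0]],
    [[0.01,0,0.02],[0,0,0]],
    [[0,0,0],[0,0,0]],
  ],
  jaw=0,
)

```text
time_s: 10.68
ee_pos: [0.4723, 0.2534, 0.1299]
eef_rot: [-1.573, -0.045, 0.059]
contact_force: [-0.9, 0.6, -0.4]
opening: -0.0001
```

```bash
python3 go.py 24 275 78 0
```

```text
t 10.7 tray [ 24.7 283.9 129.9] yaw_rel 0.2 tilt [-0.009 -0.003 -1.   ] F [-0.9  0.6 -0.4] open -0.1 q [ 0.39 -0.04  1.99  0.    1.19  0.33]
need tool (mm): [-0.3 51.9 -8.8]
turn (deg, tool xyz): [ 0.1  0.2 -0.5]
```

Call:
drive_tool(
  increments=[
    [[-0.001,0.02,-0.004],[0,0,-0.5]],
    [[0,0.02,-0.002],[0,0,0]],
    [[0,0.01,0],[0,0,0]],
    [[0,0,0],[0,0,0]],
  ],
)

```text
time_s: 11.02
ee_pos: [0.4723, 0.2522, 0.075]
eef_rot: [-1.574, -0.055, 0.061]
contact_force: [0.0, 0.2, -0.4]
opening: 0.0003
```

```bash
python3 go.py 32 261 78 0
```

```text
t 11.0 tray [ 24.6 282.7  75. ] yaw_rel 0.7 tilt [-0.003 -0.004 -1.   ] F [ 0.   0.2 -0.4] open 0.3 q [ 0.39  0.03  2.03 -0.    1.09  0.32]
need tool (mm): [  7.1  -2.9 -21.8]
turn (deg, tool xyz): [ 0.2  0.7 -0.2]
```

Call:
drive_tool(
  increments=[
    [[0.006,-0.003,-0.01],[0,0,0]],
    [[0.006,0,-0.01],[0,0,0]],
    [[0.008,0,-0.011],[0,0,0]],
    [[0.005,0,-0.011],[0,0,0]],
    [[0.001,0,-0.011],[0,0,0]],
    [[0,0,0],[0,0,0]],
  ],
)

```text
time_s: 11.52
ee_pos: [0.5053, 0.197, 0.0801]
eef_rot: [-1.572, -0.054, 0.061]
contact_force: [-0.5, -0.6, -0.6]
opening: -0.0006
```

```bash
python3 go.py 50 213 78 0
```

```text
t 11.5 tray [ 54.3 225.6  80.1] yaw_rel 0.7 tilt [-0.004 -0.002 -1.   ] F [-0.5 -0.6 -0.6] open -0.6 q [ 0.27  0.04  2.01 -0.    1.1   0.2 ]
need tool (mm): [ -4.4   2.1 -12.5]
turn (deg, tool xyz): [ 0.1  0.7 -0.2]
```

Call:
drive_tool(
  increments=[
    [[-0.003,0.002,-0.011],[0,0.5,0]],
    [[-0.004,0,-0.01],[0,0,0]],
    [[-0.006,0,-0.009],[0,0,0]],
    [[-0.007,0,-0.006],[0,0,0]],
    [[-0.006,0,-0.003],[0,0,0]],
    [[0,0,0],[0,0,0]],
  ],
)

```text
time_s: 12.02
ee_pos: [0.4811, 0.152, 0.0802]
eef_rot: [-1.569, -0.049, 0.046]
contact_force: [0.9, 0.7, -0.3]
opening: -0.0002
```

```bash
python3 go.py 21 175 78 0
```

```text
t 12.0 tray [ 27.3 182.1  80.2] yaw_rel -0.0 tilt [ 0.002  0.001 -1.   ] F [ 0.9  0.7 -0.3] open -0.2 q [ 0.2  -0.05  2.1   0.    1.09  0.14]
need tool (mm): [-6.3  2.2 -7.1]
turn (deg, tool xyz): [-0.1 -0.   0.1]
```

Call:
drive_tool(
  increments=[
    [[-0.004,0,-0.004],[0,0,0]],
    [[-0.004,0,-0.002],[0,0,0]],
    [[-0.003,0,0],[0,0,0]],
    [[-0.003,0,0],[0,0,0]],
  ],
)

```text
time_s: 12.35
ee_pos: [0.4751, 0.1454, 0.0829]
eef_rot: [-1.566, -0.071, 0.025]
contact_force: [12.3, 0.9, -9.8]
opening: -0.0003
```

```bash
python3 go.py 19 175 78 0;  python3 - <<'E'
from h import *
grab("scene","7")
for n,(r0,r1,c0,c1) in {"scene":(90,200,275,395)}.items():
    im=cv2.imread(f"pics/{n}7.png"); cv2.imwrite(f"pics/z7{n}.png",cv2.resize(im[r0:r1,c0:c1],None,fx=5,fy=5,interpolation=cv2.INTER_CUBIC))
E
```

```text
t 12.3 tray [ 20.9 175.9  82.9] yaw_rel -0.0 tilt [ 0.029  0.005 -1.   ] F [12.3  0.9 -9.8] open -0.3 q [ 0.19 -0.09  2.13 -0.    1.07  0.13]
need tool (mm): [-2.1  4.8 -0.9]
turn (deg, tool xyz): [-0.2 -0.   1.7]
```

View pics/z7scene.png

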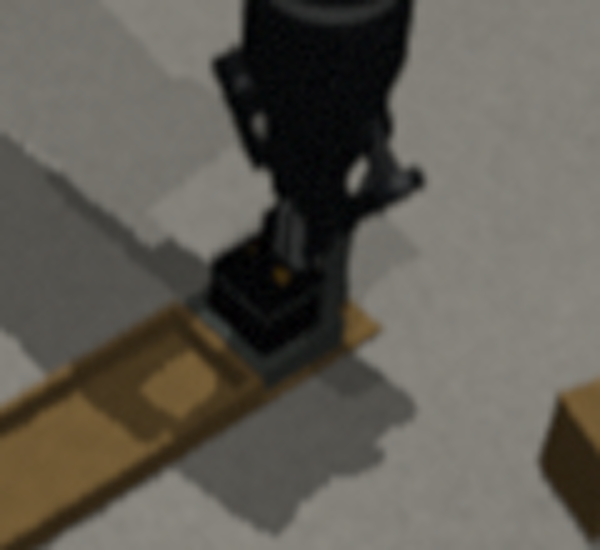

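Call:
drive_tool(
  increments=[
    [[0.015,-0.005,0.003],[0,0,1.5]],
    [[0.01,-0.03,0.002],[0,0,0]],
    [[0.01,-0.03,0.005],[0,3,0]],
    [[0.035,-0.01,0.02],[0,4,0]],
    [[0.035,0,0.02],[0,3,0]],
    [[0.035,0,0.02],[0,3,0]],
    [[0.02,0,0.01],[0,0,0]],
    [[0,0,0],[0,0,0]],
  ],
  jaw=0.08,
)

```text
time_s: 13.07
ee_pos: [0.6402, 0.2172, 0.1593]
eef_rot: [-1.572, 0.138, -0.135]
contact_force: [-0.9, -0.6, 0.4]
opening: 0.08
```

```bash
python3 go.py 179 250 100 -13;  python3 - <<'E'
from h import *
grab("scene","8");grab("top","8")
for n,(r0,r1,c0,c1) in {"top":(200,290,150,270),"scene":(90,200,275,395)}.items():
    im=cv2.imread(f"pics/{n}8.png"); cv2.imwrite(f"pics/z8{n}.png",cv2.resize(im[r0:r1,c0:c1],None,fx=5,fy=5,interpolation=cv2.INTER_CUBIC))
    W=cloud(n,np.load(f"pics/{n}8d.npy")).reshape(-1,3); t=np.array([w2t(q) for q in W[(W[:,2]>.085)&(W[:,2]<.11)&(abs(W[:,0]-.46)<.06)&(abs(W[:,1]-.15)<.06)]])*1000
    if len(t): print(n,len(t),np.median(t,0),t.min(0),t.max(0))
E
```

```text
t 13.1 tray [190.1 237.5 159.3] yaw_rel -13.5 tilt [-0.002 -0.005 -1.   ] F [-0.9 -0.6  0.4] open 80.0 q [ 0.25  0.23  1.65 -0.    1.26  0.42]
need tool (mm): [-13.6  59.3   9.9]
turn (deg, tool xyz): [ 0.3 -0.5 -0.1]
top 28 [ -0.72345818 173.40398382  95.35006596] [ -7.48695068 167.86400179  88.63965872] [  4.69740389 180.01098805 100.03645505]
scene 34 [  4.63303605 173.26459966  93.85312849] [ -4.59750165 168.56878971  85.44560272] [  9.90970602 181.34296375  99.67087181]
```

View pics/z8top.png

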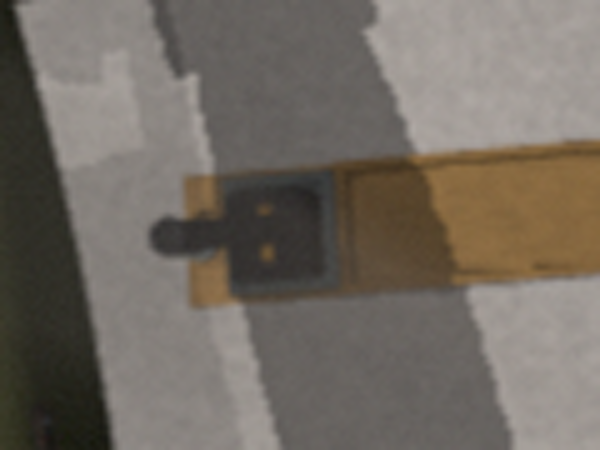

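Call:
drive_tool(
  increments=[
    [[-0.007,0.02,0.005],[0,-0.5,0]],
    [[-0.006,0.025,0.005],[0,0,0]],
    [[0,0.025,0],[0,0,0]],
    [[0,0.015,0],[0,0,0]],
    [[0,0,0],[0,0,0]],
  ],
)

```text
time_s: 13.58
ee_pos: [0.6192, 0.2253, 0.0721]
eef_rot: [-1.576, 0.134, -0.123]
contact_force: [-0.9, 0.6, 0.6]
opening: 0.0802
```

```bash
python3 go.py 179 250 26 -13
```

```text
t 13.6 tray [169.6 246.9  72.1] yaw_rel -12.9 tilt [-0.008 -0.009 -1.   ] F [-0.9  0.6  0.6] open 80.2 q [ 0.27  0.29  1.74 -0.01  1.12  0.44]
need tool (mm): [ 8.7 46.   5.6]
turn (deg, tool xyz): [ 0.6  0.1 -0.3]
```

Call:
drive_tool(
  increments=[
    [[0.009,0.003,0.006],[0.6,0,0]],
    [[0.001,0.013,0],[0,0,0]],
    [[0,0.018,0],[0,0,0]],
    [[0,0.01,0],[0,0,0]],
    [[0,0,0],[0,0,0]],
  ],
)

```text
time_s: 14.0
ee_pos: [0.6302, 0.229, 0.0289]
eef_rot: [-1.564, 0.13, -0.126]
contact_force: [-0.4, -1.0, 0.3]
opening: 0.0801
```

```bash
python3 go.py 179 250 26 -13
```

```text
t 14.0 tray [180.8 249.9  28.9] yaw_rel -12.9 tilt [-0.002  0.003 -1.   ] F [-0.4 -1.   0.3] open 80.1 q [0.27 0.36 1.74 0.   1.05 0.43]
need tool (mm): [-1.8  3.  -0.3]
turn (deg, tool xyz): [-0.1  0.1 -0.2]
```

Good. Close and lift.

Call:
drive_tool(
  increments=[
    [[-0.001,0.002,0],[0,0,0]],
    [[0,0,0],[0,0,0]],
    [[0,0,0],[0,0,0]],
    [[0,0,0],[0,0,0]],
    [[0,0,0],[0,0,0]],
    [[0,0,0],[0,0,0]],
  ],
  jaw=0.04,
)

```text
time_s: 14.5
ee_pos: [0.6317, 0.2296, 0.0308]
eef_rot: [-1.562, 0.126, -0.13]
contact_force: [-0.3, -0.5, -0.7]
opening: 0.051
```

```bash
python3 go.py 0 112 150 0
```

```text
t 14.5 tray [182.4 250.4  30.8] yaw_rel -12.9 tilt [ 0.003  0.004 -1.   ] F [-0.3 -0.5 -0.7] open 51.0 q [0.27 0.36 1.73 0.   1.05 0.43]
need tool (mm): [-146.8 -120.4 -175. ]
turn (deg, tool xyz): [ -0.3 -12.9   0.2]
```

Call:
drive_tool(
  increments=[
    [[0,-0.03,0],[0,-4,0]],
    [[0,-0.035,0],[0,-4,0]],
    [[0,-0.03,0],[0,-4,0]],
    [[-0.03,-0.01,-0.024],[0,0,0]],
    [[-0.033,0,-0.025],[0,0,0]],
    [[-0.033,0,-0.025],[0,0,0]],
    [[-0.033,0,-0.025],[0,0,0]],
    [[-0.025,0,-0.018],[0,0,0]],
    [[-0.01,0,-0.008],[0,0,0]],
    [[0,0,0],[0,0,0]],
  ],
)

```text
time_s: 15.33
ee_pos: [0.4702, 0.0913, 0.1413]
eef_rot: [-1.567, -0.055, 0.04]
contact_force: [0.8, 1.2, 0.4]
opening: 0.0511
```

```bash
python3 go.py 0 112 70 0
```

```text
t 15.3 tray [ 12.7 122.2 141.3] yaw_rel -0.0 tilt [ 0.009  0.004 -1.   ] F [0.8 1.2 0.4] open 51.1 q [ 0.08 -0.2   2.12  0.    1.21  0.02]
need tool (mm): [-13.3  71.1 -10.5]
turn (deg, tool xyz): [-0.2 -0.   0.5]
```

Call:
drive_tool(
  increments=[
    [[-0.007,0.005,-0.005],[0,0,0.5]],
    [[-0.006,0.015,-0.004],[0,0,0]],
    [[0,0.025,0],[0,0,0]],
    [[0,0.015,0],[0,0,0]],
    [[0,0,0],[0,0,0]],
  ],
)

```text
time_s: 15.75
ee_pos: [0.4606, 0.0819, 0.082]
eef_rot: [-1.566, -0.054, 0.042]
contact_force: [-0.4, -0.4, -0.4]
opening: 0.0514
```

```bash
python3 go.py 0 112 36 0
```

```text
t 15.8 tray [  2.6 113.4  82. ] yaw_rel -0.0 tilt [ 0.007  0.004 -1.   ] F [-0.4 -0.4 -0.4] open 51.4 q [ 0.06 -0.15  2.18  0.    1.1  -0.  ]
need tool (mm): [-2.9 45.9 -1.6]
turn (deg, tool xyz): [-0.2 -0.   0.4]
```

Call:
drive_tool(
  increments=[
    [[-0.004,0.01,-0.001],[0,0,0.4]],
    [[-0.001,0.015,-0.001],[0,0,0]],
    [[0,0.012,0],[0,0,0]],
    [[0,0.002,0],[0,0,0]],
  ],
)

```text
time_s: 16.08
ee_pos: [0.4581, 0.0807, 0.0425]
eef_rot: [-1.566, -0.051, 0.049]
contact_force: [0.3, -0.2, 0.0]
opening: 0.0511
```

```bash
python3 go.py 0 112 35 0
```

```text
t 16.1 tray [-1.000e-01  1.124e+02  4.250e+01] yaw_rel 0.1 tilt [ 0.001  0.004 -1.   ] F [ 0.3 -0.2  0. ] open 51.1 q [ 0.06 -0.09  2.21  0.    1.02 -0.01]
need tool (mm): [ 0.   7.5 -0.4]
turn (deg, tool xyz): [-0.2  0.1  0.1]
```

Call:
drive_tool(
  increments=[
    [[0,0.005,0],[0,0,0]],
    [[0,0.003,0],[0,0,0]],
    [[0,0.002,0],[0,0,0]],
    [[0,0.001,0],[0,0,0]],
  ],
)

```text
time_s: 16.42
ee_pos: [0.4597, 0.0812, 0.032]
eef_rot: [-1.566, -0.053, 0.048]
contact_force: [-0.5, 0.5, 3.3]
opening: 0.0511
```

```bash
python3 go.py 0 112 35 0
```

```text
t 16.4 tray [  1.6 112.8  32. ] yaw_rel 0.2 tilt [ 0.003  0.004 -1.   ] F [-0.5  0.5  3.3] open 51.1 q [ 0.06 -0.07  2.21  0.    1.   -0.01]
need tool (mm): [-1.6 -3.  -0.8]
turn (deg, tool xyz): [-0.2  0.2  0.2]
```

Call:
drive_tool(
  increments=[
    [[0,0,0],[0,0,0]],
    [[0,0,0],[0,0,0]],
    [[0,-0.03,0],[0,0,0]],
    [[0,-0.035,0],[0,0,0]],
    [[0,-0.035,0],[0,3,0]],
    [[0.02,-0.01,-0.03],[0,3,0]],
    [[0.022,0,-0.036],[0,2.5,0]],
    [[0.02,0,-0.036],[0,0,0]],
    [[0.02,0,-0.036],[0,0,0]],
    [[0.02,0,-0.036],[0,0,0]],
  ],
  jaw=0.08,
)

```text
time_s: 17.25
ee_pos: [0.5532, -0.0968, 0.1534]
eef_rot: [-1.566, 0.051, -0.072]
contact_force: [-0.4, 0.2, -0.8]
opening: 0.0796
```

```bash
python3 go.py 175 -191 130 -8.5; python3 - <<'E'
from h import *
grab("scene","9");grab("top","9")
for n,(r0,r1,c0,c1) in {"top":(200,290,150,330),"scene":(90,240,205,395)}.items():
    im=cv2.imread(f"pics/{n}9.png"); cv2.imwrite(f"pics/z9{n}.png",cv2.resize(im[r0:r1,c0:c1],None,fx=4,fy=4,interpolation=cv2.INTER_CUBIC))
E
```

```text
t 17.2 tray [ 84.  -70.6 153.4] yaw_rel -8.0 tilt [ 0.014  0.003 -1.   ] F [-0.4  0.2 -0.8] open 79.6 q [-0.27 -0.02  1.93  0.01  1.21 -0.2 ]
need tool (mm): [ 106.5   24.4 -106.7]
turn (deg, tool xyz): [-0.2  0.5  0.8]
```

View pics/z9scene.png

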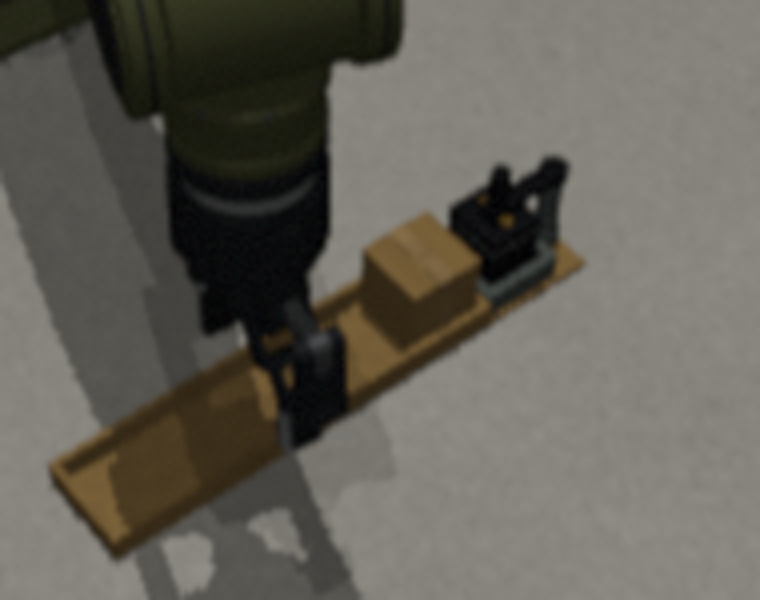

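View pics/top9.png

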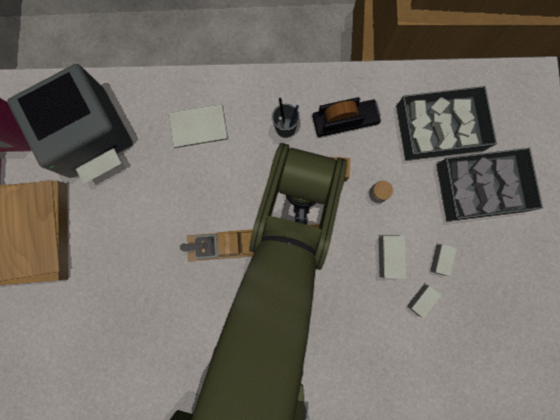

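Call:
drive_tool(
  increments=[
    [[0.025,0,-0.025],[0,0,0.8]],
    [[0.03,0,-0.03],[0,0.5,0]],
    [[0.025,0,-0.025],[0,0,0]],
    [[0.012,0,-0.01],[0,0,0]],
    [[0,0,0],[0,0,0]],
    [[0,0,0],[0,0,0]],
  ],
)

```text
time_s: 17.85
ee_pos: [0.638, -0.2007, 0.1511]
eef_rot: [-1.564, 0.078, -0.071]
contact_force: [0.2, 0.0, -0.3]
opening: 0.0801
```

```bash
python3 - <<'E'
from h import *
grab("scene","10"); grab("top","10"); st(175.5,-191,80,-8.5); objs("10")
E
```

```text
t 17.9 tray [ 161.8 -178.6  151.2] yaw_rel -8.9 tilt [-0.004  0.006 -1.   ] F [-0.4 -0.1  0.5] open 80.4 q [-0.39  0.22  1.67  0.    1.25 -0.29]
need tool (mm): [ 15.8  71.1 -10.5]
turn (deg, tool xyz): [-0.3 -0.4 -0.3]
scene [170.  42.] 2395 top 0.275 w [ 19.  -65.5] tray [-447.3   -6.6] [96.4 30.9] ang_rel 29.5
scene [254.  15.] 423 top 0.281 w [139.9 130.1] tray [-314.6  181.2] [35.6  8.8] ang_rel 65.7
scene [537.  17.] 1750 top 0.097 w [ 431.1 1008.7] tray [  29.9 1040.3] [ 47.  139.9] ang_rel 69.5
scene [159.  73.] 54 top 0.016 w [-79.  -78.3] tray [-545.9  -13.4] [32.7 52.5] ang_rel 37.8
scene [270. 175.] 47 top 0.023 w [434.3 -16.9] tray [-29.7  16.5] [ 7.4 40.4] ang_rel -1.7
scene [ 99. 210.] 689 top 0.046 w [ 304.4 -416.7] tray [-183.9 -374.6] [41.7 77.1] ang_rel 45.2
scene [150. 226.] 1256 top 0.065 w [ 418.  -338.2] tray [ -65.7 -303.2] [ 53.6 108.9] ang_rel 85.1
scene [411. 240.] 77 top 0.016 w [769.  143.4] tray [314.1 156. ] [26.2 54.9] ang_rel 34.8
scene [453. 237.] 51 top 0.015 w [818.6 231.2] tray [369.  240.5] [18.4 33.4] ang_rel 29.9
scene [ 92. 254.] 732 top 0.046
[... 939 characters left out ...]
.1] tray [ 318.6 -163.4] [33.3 70.7] ang_rel 65.4
top [296. 170.] 249 top 0.026 w [654.3 -97.4] tray [184.9 -77.4] [56.5 59.2] ang_rel 84.9
top [387. 193.] 151 top 0.065 w [ 581.  -332.6] tray [  97.3 -307.6] [23. 48.] ang_rel 63.0
top [222. 244.] 1366 top 0.067 w [455.  126.7] tray [ -0.3 158.5] [ 52.4 144.8] ang_rel 0.1
top [393. 257.] 1095 top 0.066 w [ 415.8 -339.4] tray [ -68.  -304.3] [ 55.  104.9] ang_rel 85.2
top [444. 260.] 560 top 0.047 w [ 405.4 -474.9] tray [ -86.7 -439. ] [39.7 73.8] ang_rel 70.3
top [425. 301.] 565 top 0.047 w [ 302.5 -417.6] tray [-185.8 -375.4] [39.  74.2] ang_rel 45.4
top [195. 411.] 343 top 0.292 w [134.4 115.4] tray [-321.   166.8] [63.2  3.7] ang_rel 63.7
```

Call:
drive_tool(
  increments=[
    [[0.008,0.02,-0.005],[-0.3,-0.4,0]],
    [[0.007,0.025,-0.005],[0,0,0]],
    [[0,0.022,0],[0,0,0]],
    [[0,0.01,0],[0,0,0]],
    [[0,0,0],[0,0,0]],
  ],
)

```text
time_s: 18.37
ee_pos: [0.6505, -0.205, 0.0764]
eef_rot: [-1.57, 0.063, -0.064]
contact_force: [-0.5, 0.0, -0.3]
opening: 0.0797
```

```bash
python3 go.py 175.5 -191 27 -8.5
```

```text
t 18.4 tray [ 174.6 -184.5   76.4] yaw_rel -8.1 tilt [ 0.    -0.001 -1.   ] F [-0.5  0.  -0.3] open 79.7 q [-0.38  0.32  1.69 -0.    1.13 -0.3 ]
need tool (mm): [ 1.8 49.4 -6.2]
turn (deg, tool xyz): [0.  0.4 0. ]
```

Call:
drive_tool(
  increments=[
    [[0.001,0.003,-0.006],[0,0.4,0]],
    [[0,0.015,-0.002],[0,0,0]],
    [[0,0.018,0],[0,0,0]],
    [[0,0.012,0],[0,0,0]],
    [[0,0.003,0],[0,0,0]],
    [[0,0,0],[0,0,0]],
  ],
)

```text
time_s: 18.87
ee_pos: [0.6524, -0.2129, 0.0273]
eef_rot: [-1.573, 0.063, -0.073]
contact_force: [0.7, 1.0, 0.1]
opening: 0.0801
```

```bash
python3 go.py 175.5 -191 27 -8.5
```

```text
t 18.9 tray [ 175.9 -192.5   27.3] yaw_rel -8.5 tilt [ 0.007 -0.003 -1.   ] F [0.7 1.  0.1] open 80.1 q [-0.39  0.39  1.7  -0.    1.05 -0.31]
need tool (mm): [-0.7  0.3  1.4]
turn (deg, tool xyz): [0.2 0.  0.4]
```

Call:
drive_tool(
  increments=[
    [[0,0,0],[0,0,0]],
    [[0,0,0],[0,0,0]],
    [[0,0,0],[0,0,0]],
    [[0,0,0],[0,0,0]],
    [[0,0,0],[0,0,0]],
    [[0,0,0],[0,0,0]],
  ],
  jaw=0.04,
)

```text
time_s: 19.37
ee_pos: [0.6546, -0.2139, 0.0311]
eef_rot: [-1.575, 0.058, -0.077]
contact_force: [0.4, -0.2, -0.4]
opening: 0.0515
```

```bash
python3 go.py 0 56 130 0
```

```text
t 19.4 tray [ 178.1 -193.7   31.1] yaw_rel -8.5 tilt [ 0.012 -0.005 -1.   ] F [ 0.4 -0.2 -0.4] open 51.5 q [-0.39  0.38  1.7  -0.    1.05 -0.31]
need tool (mm): [-211.7 -102.4  220.3]
turn (deg, tool xyz): [ 0.3 -8.5  0.7]
```

Call:
drive_tool(
  increments=[
    [[0,-0.03,0],[0,-3,0.7]],
    [[0,-0.035,0],[0,-3,0]],
    [[0,-0.035,0],[0,-2.5,0]],
    [[-0.02,-0.01,0.03],[0,0,0]],
    [[-0.026,0,0.036],[0,0,0]],
    [[-0.026,0,0.036],[0,0,0]],
    [[-0.026,0,0.036],[0,0,0]],
    [[-0.026,0,0.036],[0,0,0]],
    [[-0.02,0,0.028],[0,0,0]],
    [[-0.01,0,0.012],[0,0,0]],
  ],
)

```text
time_s: 20.2
ee_pos: [0.4867, -0.0118, 0.1467]
eef_rot: [-1.575, -0.053, 0.045]
contact_force: [1.0, 0.3, -0.7]
opening: 0.0514
```

```bash
python3 go.py 0 54 80 0
```

```text
t 20.2 tray [ 22.8  18.3 146.7] yaw_rel 0.1 tilt [ 0.005 -0.005 -1.   ] F [ 1.   0.3 -0.7] open 51.4 q [-0.13 -0.18  2.09 -0.    1.22 -0.19]
need tool (mm): [-23.1  66.4  36.1]
turn (deg, tool xyz): [0.3 0.1 0.3]
```

Call:
drive_tool(
  increments=[
    [[-0.008,0,0.013],[0,0,0.3]],
    [[-0.008,0.01,0.013],[0,0,0]],
    [[-0.005,0.02,0.008],[0,0,0]],
    [[0,0.02,0],[0,0,0]],
    [[0,0.005,0],[0,0,0]],
    [[0,0,0],[0,0,0]],
  ],
)

```text
time_s: 20.7
ee_pos: [0.4603, 0.0259, 0.0929]
eef_rot: [-1.575, -0.06, 0.048]
contact_force: [-0.5, -0.6, -0.5]
opening: 0.051
```

```bash
python3 go.py 0 54 36 0;  python3 - <<'E'
from h import *
grab("scene","11")
for n,(r0,r1,c0,c1) in {"scene":(90,240,205,395)}.items():
    im=cv2.imread(f"pics/{n}11.png"); cv2.imwrite(f"pics/z11{n}.png",cv2.resize(im[r0:r1,c0:c1],None,fx=4,fy=4,interpolation=cv2.INTER_CUBIC))
E
```

```text
t 20.7 tray [-1.2 57.6 92.9] yaw_rel 0.4 tilt [ 0.008 -0.005 -1.   ] F [-0.5 -0.6 -0.5] open 51.0 q [-0.06 -0.18  2.19 -0.01  1.12 -0.12]
need tool (mm): [ 0.7 56.9 -3.3]
turn (deg, tool xyz): [0.3 0.4 0.4]
```

View pics/z11scene.png

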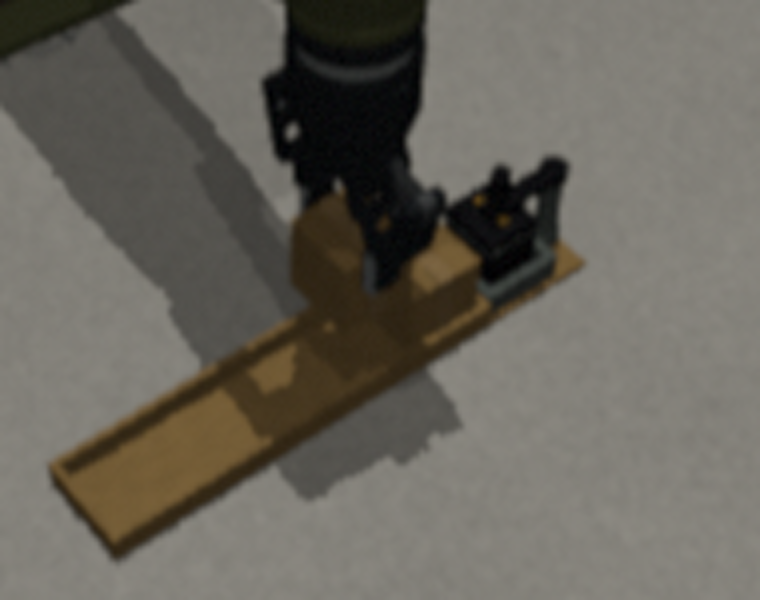

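Call:
drive_tool(
  increments=[
    [[0.0,0.004,-0.005],[0.3,0.4,0.4]],
    [[-0.001,0.012,-0.002],[0,0,0]],
    [[-0.001,0.015,0],[0,0,0]],
    [[-0.001,0.01,0],[0,0,0]],
    [[0,0.002,0],[0,0,0]],
  ],
)

```text
time_s: 21.17
ee_pos: [0.4629, 0.0157, 0.0524]
eef_rot: [-1.571, -0.053, 0.038]
contact_force: [-0.6, -0.1, -1.2]
opening: 0.051
```

```bash
python3 go.py 0 53 35 0
```

```text
t 21.2 tray [ 0.8 47.3 52.4] yaw_rel -0.2 tilt [ 0.01  -0.001 -1.   ] F [-0.6 -0.1 -1.2] open 51.0 q [-0.08 -0.11  2.21 -0.    1.03 -0.14]
need tool (mm): [-1.  17.4  5.7]
turn (deg, tool xyz): [ 0.1 -0.2  0.6]
```

Call:
drive_tool(
  increments=[
    [[-0.001,0.004,0.005],[0,-0.2,0.6]],
    [[-0.001,0.007,0],[0,0,0]],
    [[0,0.004,0],[0,0,0]],
    [[0,0.002,0],[0,0,0]],
    [[0,0.001,0],[0,0,0]],
  ],
)

```text
time_s: 21.58
ee_pos: [0.4611, 0.0205, 0.0328]
eef_rot: [-1.572, -0.046, 0.049]
contact_force: [-0.3, -0.1, -0.5]
opening: 0.0514
```

```bash
python3 go.py 0 53 34 0
```

```text
t 21.6 tray [-0.7 52.2 32.8] yaw_rel -0.0 tilt [-0.002 -0.001 -1.   ] F [-0.3 -0.1 -0.5] open 51.4 q [-0.07 -0.08  2.22 -0.    1.   -0.13]
need tool (mm): [ 0.7 -1.2  0.8]
turn (deg, tool xyz): [ 0.1 -0.  -0.1]
```

Call:
drive_tool(
  increments=[
    [[0,0.003,0],[0,0,0]],
    [[0,0.002,0],[0,0,0]],
    [[0,0.002,0],[0,0,0]],
  ],
)

```text
time_s: 21.83
ee_pos: [0.4631, 0.0205, 0.0325]
eef_rot: [-1.572, -0.046, 0.051]
contact_force: [-6.7, -0.4, 10.7]
opening: 0.0512
```

```bash
python3 go.py 0 53 34 0
```

```text
t 21.8 tray [ 1.3 52.  32.5] yaw_rel 0.0 tilt [-0.003 -0.002 -1.   ] F [-6.7 -0.4 10.7] open 51.2 q [-0.07 -0.07  2.21 -0.    1.   -0.13]
need tool (mm): [-1.3 -1.5  1. ]
turn (deg, tool xyz): [ 0.1  0.  -0.2]
```

Call:
drive_tool(
  increments=[
    [[0,0,0],[0,0,0]],
    [[0,0,0],[0,0,0]],
    [[0,-0.03,0],[0,0,0]],
    [[0,-0.035,0],[0,0,0]],
    [[0,-0.035,0],[0,0,0]],
    [[0.01,-0.01,-0.035],[0,0,0]],
    [[0.012,0,-0.036],[0,0,0]],
    [[0.012,0,-0.036],[0,0,0]],
    [[0.012,0,-0.036],[0,0,0]],
    [[0.012,0,-0.036],[0,0,0]],
  ],
  jaw=0.08,
)

```text
time_s: 22.67
ee_pos: [0.5354, -0.1546, 0.1504]
eef_rot: [-1.573, -0.062, 0.056]
contact_force: [0.6, 0.8, 0.1]
opening: 0.0799
```

Call:
drive_tool(
  increments=[
    [[0.012,0,-0.036],[0,0,0]],
    [[0.012,0,-0.036],[0,0,0]],
    [[0.012,0,-0.036],[0,0,0]],
    [[0.006,0,-0.02],[0,0,0]],
    [[0,0,0],[0,0,0]],
  ],
)

```text
time_s: 23.08
ee_pos: [0.5906, -0.2928, 0.1512]
eef_rot: [-1.577, -0.061, 0.049]
contact_force: [-0.9, 0.2, 0.7]
opening: 0.0799
```

```bash
python3 - <<'E'
from h import *
grab("scene","12"); grab("top","12"); st(105.5,-295,90,0); objs("12")
for n,(r0,r1,c0,c1) in {"scene":(90,300,60,395)}.items():
    im=cv2.imread(f"pics/{n}12.png"); cv2.imwrite(f"pics/z12{n}.png",cv2.resize(im[r0:r1,c0:c1],None,fx=2.2,fy=2.2,interpolation=cv2.INTER_CUBIC))
E
```

```text
t 23.2 tray [ 108.6 -265.2  150.8] yaw_rel 0.6 tilt [ 0.006 -0.005 -1.   ] F [-0.6 -0.1  0.4] open 80.3 q [-0.54  0.19  1.71 -0.    1.23 -0.61]
need tool (mm): [ -3.7  60.9 -29.4]
turn (deg, tool xyz): [0.3 0.6 0.3]
scene [227.  29.] 2574 top 0.276 w [113.5  82.9] tray [-343.8  135.7] [128.   57.3] ang_rel 51.8
scene [228.  81.] 70 top 0.016 w [68.7 72.7] tray [-389.2  128.2] [35.2 78. ] ang_rel 55.4
scene [298. 168.] 2716 top 0.064 w [458.3  98. ] tray [  1.2 129.7] [ 56.8 206.3] ang_rel 0.4
scene [ 99. 211.] 694 top 0.046 w [ 304.4 -416.1] tray [-183.8 -374. ] [41.5 76.8] ang_rel 44.4
scene [150. 226.] 1253 top 0.065 w [ 417.5 -338.2] tray [ -66.2 -303.2] [ 53.4 109.7] ang_rel 85.1
scene [198. 236.] 1078 top 0.294 w [ 610. -298.] tray [ 128.4 -274.8] [74.6 34.8] ang_rel 69.2
scene [434. 224.] 56 top 0.015 w [765.8 220.1] tray [315.6 232.7] [25.3 38.5] ang_rel -2.6
scene [412. 232.] 52 top 0.015 w [757.6 163. ] tray [304.  176.2] [27.5 26.7] ang_rel 83.4
scene [ 92. 254.] 731 top 0.046 w [ 407.5 -473.6] tray [ -84.4 -437.8] [38.4 75.9] ang_rel 69.8
scene [417. 245.] 81 top 0.016 w [
[... 468 characters left out ...]
.9 -561.6] tray [ 242. -546.] [54.  48.1] ang_rel 2.1
top [346. 116.] 1891 top 0.098 w [ 793.8 -219.8] tray [ 316.7 -208.1] [31.3 64.1] ang_rel 7.8
top [286. 118.] 658 top 0.118 w [771.7 -70.7] tray [303.7 -57.9] [51.7 49.3] ang_rel 60.9
top [296. 170.] 251 top 0.026 w [654.4 -97.4] tray [185.  -77.4] [56.6 59.1] ang_rel 84.6
top [238. 243.] 2052 top 0.065 w [456.6  97.5] tray [ -0.5 129.3] [ 52.7 204.3] ang_rel -0.3
top [444. 260.] 559 top 0.047 w [ 405.3 -475. ] tray [ -86.7 -439. ] [40.4 73.7] ang_rel 69.2
top [425. 301.] 566 top 0.047 w [ 302.4 -417.5] tray [-186.  -375.3] [39.7 73.7] ang_rel 45.0
top [223. 404.] 846 top 0.281 w [146.3  93.1] tray [-310.4  143.9] [67.8  5.9] ang_rel 54.6
```

View pics/z12scene.png

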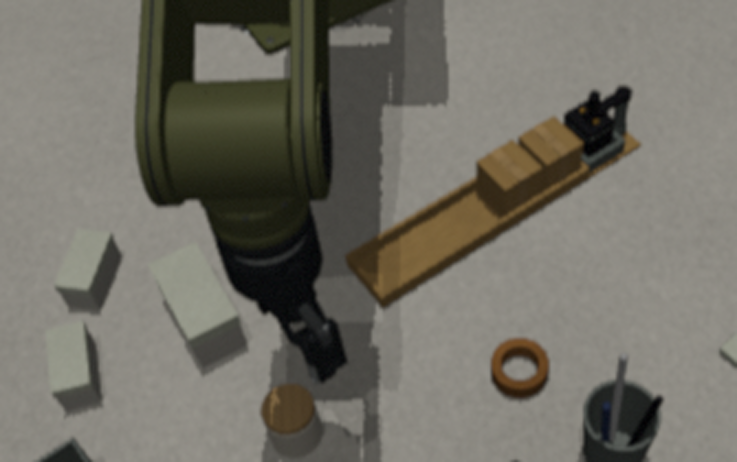

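Fillers in place; jar unchanged. On to the jar.

Call:
drive_tool(
  increments=[
    [[-0.002,0,-0.015],[0.3,0.6,0.3]],
    [[-0.002,0.01,-0.014],[0,0,0]],
    [[0,0.02,0],[0,0,0]],
    [[0,0.02,0],[0,0,0]],
    [[0,0.008,0],[0,0,0]],
    [[0,0,0],[0,0,0]],
  ],
)

```text
time_s: 23.68
ee_pos: [0.5864, -0.3178, 0.0901]
eef_rot: [-1.57, -0.052, 0.05]
contact_force: [-0.0, 1.3, -0.9]
opening: 0.0798
```

```bash
python3 go.py 105.5 -295 30 0
```

```text
t 23.7 tray [ 103.6 -293.2   90.1] yaw_rel 0.2 tilt [ 0.001  0.    -1.   ] F [-0.   1.3 -0.9] open 79.8 q [-0.58  0.28  1.72  0.    1.14 -0.64]
need tool (mm): [ 1.8 60.1 -1.8]
turn (deg, tool xyz): [0.  0.2 0.1]
```

Call:
drive_tool(
  increments=[
    [[0.001,0.01,-0.002],[0,0,0]],
    [[0,0.02,0],[0,0,0]],
    [[0,0.02,0],[0,0,0]],
    [[0,0.006,0],[0,0,0]],
    [[0,0.002,0],[0,0,0]],
  ],
)

```text
time_s: 24.1
ee_pos: [0.5895, -0.3204, 0.0324]
eef_rot: [-1.573, -0.057, 0.048]
contact_force: [0.1, -0.5, 1.1]
opening: 0.0798
```

```bash
python3 go.py 105.5 -295 30 0
```

```text
t 24.1 tray [ 106.6 -296.    32.4] yaw_rel 0.3 tilt [ 0.006 -0.003 -1.   ] F [ 0.1 -0.5  1.1] open 79.8 q [-0.58  0.35  1.74  0.    1.05 -0.65]
need tool (mm): [-1.1  2.4  1. ]
turn (deg, tool xyz): [0.2 0.3 0.3]
```

Call:
drive_tool(
  increments=[
    [[0,0.002,0.001],[0,0,0]],
    [[0,0,0],[0,0,0]],
    [[0,0,0],[0,0,0]],
    [[0,0,0],[0,0,0]],
    [[0,0,0],[0,0,0]],
    [[0,0,0],[0,0,0]],
  ],
  jaw=0.04,
)

```text
time_s: 24.6
ee_pos: [0.5916, -0.3203, 0.0344]
eef_rot: [-1.576, -0.062, 0.045]
contact_force: [-0.4, -0.5, -0.1]
opening: 0.0505
```

```bash
python3 go.py 0 -3 150 0
```

```text
t 24.6 tray [ 108.7 -296.    34.4] yaw_rel 0.4 tilt [ 0.011 -0.006 -1.   ] F [-0.4 -0.5 -0.1] open 50.5 q [-0.58  0.35  1.74  0.    1.04 -0.64]
need tool (mm): [-105.5 -118.7  292.9]
turn (deg, tool xyz): [0.4 0.4 0.6]
```

Call:
drive_tool(
  increments=[
    [[0,-0.03,0],[0.4,0.4,0.6]],
    [[0,-0.035,0],[0,0,0]],
    [[0,-0.035,0.01],[0,0,0]],
    [[-0.01,-0.01,0.035],[0,0,0]],
    [[-0.013,0,0.036],[0,0,0]],
    [[-0.013,0,0.036],[0,0,0]],
    [[-0.013,0,0.036],[0,0,0]],
    [[-0.013,0,0.036],[0,0,0]],
    [[-0.013,0,0.036],[0,0,0]],
    [[-0.012,0,0.03],[0,0,0]],
  ],
)

```text
time_s: 25.43
ee_pos: [0.488, -0.0676, 0.1522]
eef_rot: [-1.572, -0.045, 0.034]
contact_force: [-0.9, -0.2, -0.6]
opening: 0.0505
```

```bash
python3 go.py 0 -3 90 0
```

```text
t 25.4 tray [ 20.7 -37.4 152.2] yaw_rel -0.6 tilt [ 0.007 -0.001 -1.   ] F [-0.9 -0.2 -0.6] open 50.5 q [-0.25 -0.17  2.08  0.    1.23 -0.3 ]
need tool (mm): [-21.5  62.   34.3]
turn (deg, tool xyz): [ 0.1 -0.6  0.4]
```

Call:
drive_tool(
  increments=[
    [[-0.008,0,0.012],[0,-0.6,0.4]],
    [[-0.008,0.01,0.012],[0,0,0]],
    [[-0.004,0.02,0.006],[0,0,0]],
    [[0,0.02,0],[0,0,0]],
    [[0,0.008,0],[0,0,0]],
    [[0,0,0],[0,0,0]],
  ],
)

```text
time_s: 25.93
ee_pos: [0.4637, -0.0328, 0.0952]
eef_rot: [-1.573, -0.06, 0.051]
contact_force: [0.2, -0.3, -1.6]
opening: 0.0503
```

```bash
python3 go.py 0 -3 37 0
```

```text
t 25.9 tray [-1.3 -1.3 95.2] yaw_rel 0.5 tilt [ 0.006 -0.003 -1.   ] F [ 0.2 -0.3 -1.6] open 50.3 q [-0.19 -0.17  2.18 -0.    1.13 -0.25]
need tool (mm): [ 1.  58.2 -1.5]
turn (deg, tool xyz): [0.2 0.5 0.3]
```

Call:
drive_tool(
  increments=[
    [[0.001,0.004,-0.001],[0.2,0.5,0.3]],
    [[-0.001,0.014,0],[0,0,0]],
    [[-0.001,0.018,0],[0,0,0]],
    [[0,0.012,0],[0,0,0]],
    [[0,0.003,0],[0,0,0]],
  ],
)

```text
time_s: 26.35
ee_pos: [0.4689, -0.0374, 0.048]
eef_rot: [-1.573, -0.053, 0.038]
contact_force: [0.1, -0.6, -1.5]
opening: 0.0502
```

```bash
python3 go.py 0 -3 37 0
```

```text
t 26.4 tray [ 3.5 -6.1 48. ] yaw_rel -0.2 tilt [ 0.009 -0.002 -1.   ] F [ 0.1 -0.6 -1.5] open 50.2 q [-0.19 -0.09  2.2  -0.    1.02 -0.25]
need tool (mm): [-3.7 11.   3.2]
turn (deg, tool xyz): [ 0.2 -0.2  0.5]
```

Call:
drive_tool(
  increments=[
    [[-0.005,0.002,0.002],[0.2,-0.2,0.5]],
    [[-0.001,0.005,0],[0,0,0]],
    [[0,0.003,0],[0,0,0]],
    [[0,0.002,0],[0,0,0]],
    [[0,0.002,0],[0,0,0]],
  ],
)

```text
time_s: 26.77
ee_pos: [0.4657, -0.0374, 0.0364]
eef_rot: [-1.57, -0.05, 0.043]
contact_force: [-0.2, 0.6, -2.2]
opening: 0.05
```

```bash
python3 go.py 0 -3 37 0
```

```text
t 26.8 tray [ 0.3 -5.9 36.4] yaw_rel -0.1 tilt [ 0.004 -0.    -1.   ] F [-0.2  0.6 -2.2] open 50.0 q [-0.2  -0.07  2.21  0.    1.   -0.26]
need tool (mm): [-0.3 -0.6  2.9]
turn (deg, tool xyz): [ 0.  -0.1  0.3]
```

Call:
drive_tool(
  increments=[
    [[0,0.003,0.003],[0,0,0]],
    [[0,0.003,0],[0,0,0]],
    [[0,0.003,0],[0,0,0]],
  ],
)

```text
time_s: 27.02
ee_pos: [0.467, -0.036, 0.0354]
eef_rot: [-1.574, -0.047, 0.048]
contact_force: [-12.7, 2.1, 23.3]
opening: 0.0504
```

```bash
python3 go.py 0 -3 37 0
```

```text
t 27.0 tray [ 1.7 -4.6 35.4] yaw_rel -0.0 tilt [-0.    -0.003 -1.   ] F [-12.7   2.1  23.3] open 50.4 q [-0.19 -0.07  2.2  -0.    1.01 -0.25]
need tool (mm): [-1.7 -1.6  1.6]
turn (deg, tool xyz): [ 0.2 -0.  -0. ]
```

Call:
drive_tool(
  increments=[
    [[0,-0.001,0],[0,0,0]],
    [[0,0,0],[0,0,0]],
    [[0,-0.03,0],[0,0,0]],
    [[0,-0.035,0],[0,0,0]],
    [[0,-0.035,0],[0,-7,0]],
    [[0,-0.01,0],[0,-7,0]],
    [[0,0,0],[0,-7,0]],
    [[0,0,0],[0,-7,0]],
    [[0,0,0],[0,-7,0]],
    [[0,0,0],[0,-7,0]],
  ],
  jaw=0.08,
)

```text
time_s: 27.85
ee_pos: [0.471, -0.0352, 0.1571]
eef_rot: [-1.485, -0.643, 0.629]
contact_force: [-0.2, 0.7, -1.4]
opening: 0.0802
```

Call:
drive_tool(
  increments=[
    [[0,0,0],[0,-7,0]],
    [[0,0,0],[0,-7,0]],
    [[0,0,0],[0,-7,0]],
    [[0,0,0],[0,-7,0]],
    [[0,0,0],[0,-7,0]],
    [[0,0,0],[0,-5,0]],
    [[0,0,0],[0,0,0]],
  ],
)

```text
time_s: 28.43
ee_pos: [0.473, -0.0349, 0.1584]
eef_rot: [-1.245, -1.192, 1.177]
contact_force: [0.4, -0.2, 0.6]
opening: 0.0798
```

```bash
python3 go.py -67 -303 150 85
```

```text
t 28.4 tray [  7.8  -3.9 158.4] yaw_rel 84.3 tilt [ 0.018 -0.006 -1.   ] F [ 0.4 -0.2  0.6] open 79.8 q [-0.19 -0.23  2.12 -0.    1.24 -1.72]
need tool (mm): [-305.     9.3   44.9]
turn (deg, tool xyz): [ 1.1 -0.7 -0.3]
```

Call:
drive_tool(
  increments=[
    [[-0.03,0,0.004],[1,-0.7,0]],
    [[-0.038,0,0.006],[0,0,0]],
    [[-0.038,0,0.006],[0,0,0]],
    [[-0.038,0,0.006],[0,0,0]],
    [[-0.038,0,0.006],[0,0,0]],
    [[-0.038,0,0.006],[0,0,0]],
    [[-0.038,0,0.006],[0,0,0]],
    [[-0.025,0,0.004],[0,0,0]],
    [[-0.01,0,0],[0,0,0]],
    [[0,0,0],[0,0,0]],
  ],
)

```text
time_s: 29.27
ee_pos: [0.4194, -0.3387, 0.1615]
eef_rot: [-1.243, -1.179, 1.179]
contact_force: [1.3, 0.3, -0.5]
opening: 0.08
```

```bash
python3 - <<'E'
from h import *
grab("scene","13"); grab("top","13"); st(-67,-303.3,90,85); objs("13")
for n,(r0,r1,c0,c1) in {"scene":(90,300,60,395)}.items():
    im=cv2.imread(f"pics/{n}13.png"); cv2.imwrite(f"pics/z13{n}.png",cv2.resize(im[r0:r1,c0:c1],None,fx=2.2,fy=2.2,interpolation=cv2.INTER_CUBIC))
E
```

```text
t 29.4 tray [ -63.9 -301.6  161.2] yaw_rel 84.2 tilt [ 0.009 -0.008 -1.   ] F [ 0.1  0.7 -0.1] open 79.9 q [-0.78 -0.08  1.98  0.    1.23 -2.31]
need tool (mm): [-1.5 71.2  3.5]
turn (deg, tool xyz): [ 0.5 -0.8 -0.4]
scene [160.  72.] 47 top 0.016 w [-80.2 -77. ] tray [-546.9  -12. ] [41.3 32.7] ang_rel 23.4
scene [223.  89.] 43 top 0.015 w [89.6 43.6] tray [-370.1   97.9] [29.3 40.7] ang_rel 22.1
scene [118. 182.] 2408 top 0.277 w [ 432.  -337.9] tray [ -51.7 -303.8] [136.7  50.7] ang_rel 84.3
scene [150. 226.] 1254 top 0.065 w [ 417.9 -338.1] tray [ -65.8 -303.1] [ 53.6 109.4] ang_rel 84.9
scene [431. 227.] 81 top 0.015 w [769.9 212.6] tray [319.3 224.9] [33.5 47.8] ang_rel 18.8
scene [413. 230.] 42 top 0.015 w [750.4 169.1] tray [297.1 182.8] [19.  29.5] ang_rel 22.1
scene [ 92. 254.] 732 top 0.046 w [ 407.5 -474. ] tray [ -84.5 -438.1] [39. 77.] ang_rel 69.8
scene [414. 239.] 50 top 0.016 w [775.7 152.4] tray [321.3 164.5] [37.8 27.2] ang_rel 69.7
scene [442. 246.] 85 top 0.015 w [823.8 199.1] tray [372.3 208.2] [49.1 44.1] ang_rel 68.3
scene [296. 255.] 382 top 0.026 w [657.4 -9
[... 269 characters left out ...]
 739.4 -561.8] tray [ 241.4 -546.1] [57.3 46.1] ang_rel 5.0
top [346. 116.] 1900 top 0.098 w [ 794.2 -221. ] tray [ 317.  -209.3] [32.2 64. ] ang_rel 7.6
top [286. 118.] 660 top 0.119 w [776.2 -80.1] tray [307.6 -67.6] [46.4 54.4] ang_rel 85.5
top [296. 170.] 250 top 0.027 w [653.9 -97.4] tray [184.5 -77.3] [56.4 58.5] ang_rel 85.2
top [243. 243.] 2392 top 0.067 w [458.3  68.2] tray [-0.6 99.9] [ 52.6 262. ] ang_rel -0.6
top [391. 253.] 823 top 0.275 w [ 422. -288.] tray [ -58.6 -253.3] [25.9 42.2] ang_rel 7.4
top [433. 292.] 94 top 0.047 w [ 325. -437.] tray [-164.6 -396.2] [37.2 13.3] ang_rel 45.8
top [243. 401.] 2332 top 0.279 w [149.4  99.9] tray [-306.9  150.5] [ 52.6 108. ] ang_rel 0.6
```

View pics/z13scene.png

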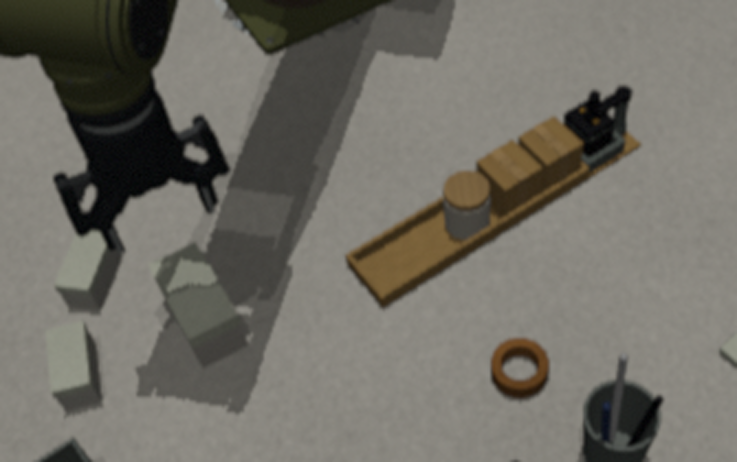

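Call:
drive_tool(
  increments=[
    [[-0.001,0.01,0.002],[0.5,-0.8,-0.4]],
    [[0,0.025,0],[0,0,0]],
    [[0,0.025,0],[0,0,0]],
    [[0,0.01,0],[0,0,0]],
    [[0,0,0],[0,0,0]],
  ],
)

```text
time_s: 29.78
ee_pos: [0.4205, -0.331, 0.0886]
eef_rot: [-1.218, -1.198, 1.197]
contact_force: [0.1, -0.4, 0.4]
opening: 0.0801
```

```bash
python3 go.py -67 -303.3 30 85
```

```text
t 29.8 tray [ -62.8 -296.2   88.6] yaw_rel 85.5 tilt [ 0.001 -0.    -1.   ] F [ 0.1 -0.4  0.4] open 80.1 q [-0.77  0.01  2.03  0.    1.11 -2.32]
need tool (mm): [-7.4 58.5  3.7]
turn (deg, tool xyz): [ 0.1  0.5 -0. ]
```

Call:
drive_tool(
  increments=[
    [[-0.008,0.003,0.003],[0,0.4,0]],
    [[-0.001,0.015,0.002],[0,0,0]],
    [[0,0.02,0],[0,0,0]],
    [[0,0.015,0],[0,0,0]],
    [[0,0.002,0],[0,0,0]],
    [[0,0,0],[0,0,0]],
  ],
)

```text
time_s: 30.28
ee_pos: [0.4185, -0.3413, 0.0364]
eef_rot: [-1.226, -1.197, 1.196]
contact_force: [-0.1, 0.1, -0.1]
opening: 0.0801
```

```bash
python3 go.py -67 -303.3 30 85
```

```text
t 30.3 tray [ -65.4 -306.4   36.4] yaw_rel 85.4 tilt [ 0.006 -0.005 -1.   ] F [-0.1  0.1 -0.1] open 80.1 q [-0.78  0.09  2.05  0.    1.   -2.34]
need tool (mm): [3.  6.3 1.8]
turn (deg, tool xyz): [ 0.3  0.4 -0.3]
```

Call:
drive_tool(
  increments=[
    [[0.003,0.006,0.003],[0.2,0.4,-0.3]],
    [[0,0.001,0.001],[0,0,0]],
    [[0,0,0],[0,0,0]],
    [[0,0,0],[0,0,0]],
    [[0,0,0],[0,0,0]],
    [[0,0,0],[0,0,0]],
    [[0,0,0],[0,0,0]],
  ],
  jaw=0.04,
  grip_force=60,
)

```text
time_s: 30.87
ee_pos: [0.4164, -0.3404, 0.0339]
eef_rot: [-1.231, -1.193, 1.19]
contact_force: [-0.0, 0.2, -1.8]
opening: 0.0511
```

```bash
python3 go.py -67 -303.3 30 85
```

```text
t 30.9 tray [ -67.4 -305.3   33.9] yaw_rel 85.0 tilt [ 0.008 -0.005 -1.   ] F [-0.   0.2 -1.8] open 51.1 q [-0.79  0.08  2.05  0.    1.   -2.33]
need tool (mm): [ 2.   3.9 -0.2]
turn (deg, tool xyz): [ 0.4 -0.  -0.3]
```

Call:
drive_tool(
  increments=[
    [[0,-0.03,0],[0.4,0,-0.3]],
    [[0,-0.035,0],[0,0,0]],
    [[0,-0.035,0],[0,7,0]],
    [[0,-0.015,0],[0,7,0]],
    [[0,0,0],[0,7,0]],
    [[0,0,0],[0,7,0]],
    [[0,0,0],[0,7,0]],
    [[0,0,0],[0,7,0]],
    [[0,0,0],[0,7,0]],
    [[0,0,0],[0,7,0]],
  ],
)

```text
time_s: 31.7
ee_pos: [0.4146, -0.3387, 0.153]
eef_rot: [-1.524, -0.423, 0.426]
contact_force: [-0.0, 0.0, -1.7]
opening: 0.0512
```

Call:
drive_tool(
  increments=[
    [[0,0,0],[0,7,0]],
    [[0,0,0],[0,7,0]],
    [[0,0,0],[0,7,0]],
    [[0,0,0],[0,5,0]],
    [[0,0,0],[0,0,0]],
    [[0,0,0],[0,0,0]],
  ],
)

```text
time_s: 32.2
ee_pos: [0.4136, -0.3376, 0.1514]
eef_rot: [-1.564, -0.055, 0.062]
contact_force: [0.2, -1.1, -1.7]
opening: 0.0511
```

```bash
python3 go.py 0 -85.5 150 0
```

```text
t 32.2 tray [ -70.  -302.4  151.4] yaw_rel 0.8 tilt [-0.005  0.006 -1.   ] F [ 0.2 -1.1 -1.7] open 51.1 q [-0.79 -0.06  1.98  0.    1.23 -0.86]
need tool (mm): [ 73.    2.3 215.9]
turn (deg, tool xyz): [-0.3  0.8 -0.3]
```

Call:
drive_tool(
  increments=[
    [[0.012,0,0.025],[-0.3,0.8,-0.3]],
    [[0.013,0,0.038],[0,0,0]],
    [[0.013,0,0.038],[0,0,0]],
    [[0.013,0,0.038],[0,0,0]],
    [[0.01,0,0.034],[0,0,0]],
    [[0.004,0,0.015],[0,0,0]],
    [[0,0,0],[0,0,0]],
    [[0,0,0],[0,0,0]],
  ],
)

```text
time_s: 32.87
ee_pos: [0.4674, -0.1393, 0.1512]
eef_rot: [-1.571, -0.06, 0.057]
contact_force: [-0.7, -0.2, -0.9]
opening: 0.051
```

```bash
python3 go.py 0 -85.5 85 0
```

```text
t 32.9 tray [  -4.2 -107.8  151.2] yaw_rel 0.7 tilt [ 0.002 -0.001 -1.   ] F [-0.7 -0.2 -0.9] open 51.0 q [-0.4  -0.18  2.09  0.    1.23 -0.47]
need tool (mm): [ 4.4 66.2 22.3]
turn (deg, tool xyz): [0.  0.7 0.1]
```

Call:
drive_tool(
  increments=[
    [[0.003,0,0.012],[0,0.7,0]],
    [[0.001,0.01,0.01],[0,0,0]],
    [[0,0.015,0.002],[0,0,0]],
    [[0,0.01,0],[0,0,0]],
    [[0,0,0],[0,0,0]],
    [[0,0,0],[0,0,0]],
  ],
)

```text
time_s: 33.37
ee_pos: [0.4693, -0.1184, 0.1134]
eef_rot: [-1.573, -0.05, 0.048]
contact_force: [0.7, -0.6, -2.1]
opening: 0.0511
```

```bash
python3 - <<'E'
from h import *
grab("scene","14"); grab("top","14"); st(0,-85.5,60,0)
for n in("scene","top"):
    W=cloud(n,np.load(f"pics/{n}14d.npy")).reshape(-1,3); 
    t=np.array([w2t(q) for q in W[(W[:,2]>.03)&(W[:,2]<.3)]])*1000
    t=t[(abs(t[:,0])<30)]
    a=t[(t[:,1]<-20)&(t[:,1]>-180)]
    for z in range(60,150,8):
        q=a[(a[:,2]>z)&(a[:,2]<z+8)]
        if len(q)>3: print(n,z,len(q),'y',np.percentile(q[:,1],[1,5,50,95,99]).round(1),'x',np.percentile(q[:,0],[2,50,98]).round(1))
    b=t[(t[:,1]>-50)&(t[:,1]<28)&(t[:,2]>58)&(t[:,2]<72)]; 
    if len(b): print('jar',n,len(b),b.mean(0),np.percentile(b[:,1],[1,5,95,99]).round(1))
for n,(r0,r1,c0,c1) in {"scene":(110,240,205,395)}.items():
    im=cv2.imread(f"pics/{n}14.png"); cv2.imwrite(f"pics/z14{n}.png",cv2.resize(im[r0:r1,c0:c1],None,fx=4,fy=4,interpolation=cv2.INTER_CUBIC))
E
```

```text
t 33.5 tray [ -0.9 -87.1 113.8] yaw_rel 0.0 tilt [ 0.003 -0.003 -1.   ] F [ 0.1  0.8 -1.6] open 51.2 q [-0.36 -0.15  2.12 -0.    1.16 -0.42]
need tool (mm): [ 0.7 53.8  1.7]
turn (deg, tool xyz): [0.2 0.  0.1]
scene 60 18 y [-26.9 -26.2 -23.  -20.4 -20.4] x [ 7. 14. 22.]
scene 76 25 y [-140.9 -140.7  -90.8  -50.1  -42.3] x [-22.9  23.9  25.8]
scene 84 108 y [-141.2 -140.7 -108.8  -42.5  -37.9] x [-18.9  24.9  27.1]
scene 92 108 y [-141.4 -140.8 -100.2  -45.   -39. ] x [-16.8  25.   27.2]
scene 100 105 y [-141.3 -140.9 -105.9  -42.1  -37.9] x [-21.9  24.9  27.3]
scene 108 91 y [-141.3 -140.9 -111.1  -41.   -36.2] x [-22.   25.   27.2]
scene 116 80 y [-141.9 -141.  -120.9  -45.3  -41.5] x [-19.1  24.9  27.1]
scene 124 64 y [-141.9 -141.6 -122.2  -41.4  -38.3] x [-21.8  25.5  28. ]
scene 132 83 y [-142.1 -141.8 -125.4  -40.7  -37.5] x [-24.1  25.4  28.6]
scene 140 591 y [-141.5 -140.1 -111.4  -38.8  -36.1] x [-27.2  -0.5  27. ]
scene 148 18 y [-101.   -98.4  -92.3  -76.1  -49.8] x [-28.6 -27.   25.4]
jar scene 250 [ 6.92398356 -2.21667445 65.9838317 ] [-25.8 -21.6  16.6  27.1]
top 140 74 y [-64.6 -61.7 -47.5 -38.5 -37.4] x [-29.6 -22.7  15.8]
jar top 192 [ 3.08164674  2.67134634 66.06159802] [-17.2 -12.7  17.1  27.6]
```

View pics/z14scene.png

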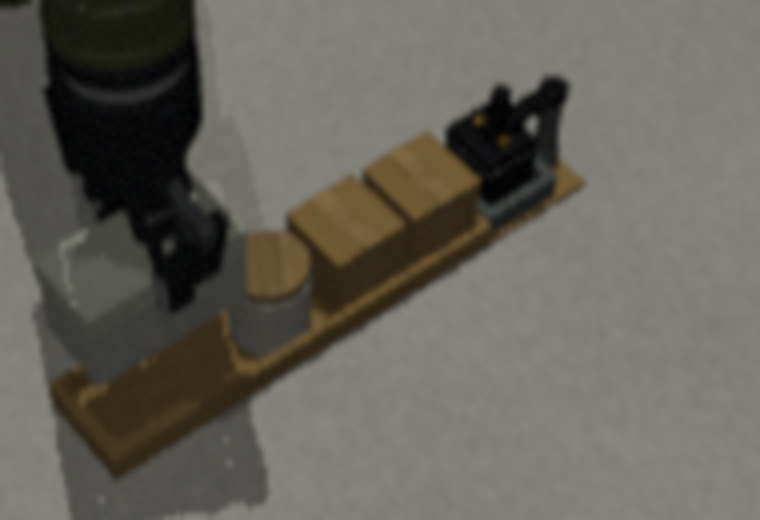

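Call:
drive_tool(
  increments=[
    [[0.001,0.005,0.004],[0.2,0,0.1]],
    [[0,0.01,0.001],[0,0,0]],
    [[0,0.005,0],[0,0,0]],
    [[0,0,0],[0,0,0]],
    [[0,0,0],[0,0,0]],
  ],
)

```text
time_s: 33.88
ee_pos: [0.4715, -0.1142, 0.0935]
eef_rot: [-1.571, -0.051, 0.045]
contact_force: [0.4, 0.2, -1.6]
opening: 0.0508
```

```bash
python3 go.py 0 -83.5 62 0
```

```text
t 33.9 tray [  1.4 -83.   93.5] yaw_rel -0.0 tilt [ 0.003 -0.001 -1.   ] F [ 0.4  0.2 -1.6] open 50.8 q [-0.35 -0.12  2.14  0.    1.12 -0.41]
need tool (mm): [-1.5 31.5 -0.5]
turn (deg, tool xyz): [ 0.  -0.   0.2]
```

```bash
python3 - <<'E'
from h import *
grab("scene","15"); grab("top","15"); st(0,-83.5,60,0)
for n in("scene",):
    W=cloud(n,np.load(f"pics/{n}15d.npy")).reshape(-1,3); 
    t=np.array([w2t(q) for q in W[(W[:,2]>.03)&(W[:,2]<.3)]])*1000
    t=t[(abs(t[:,0])<30)]
    a=t[(t[:,1]<-20)&(t[:,1]>-180)]
    for z in range(44,130,8):
        q=a[(a[:,2]>z)&(a[:,2]<z+8)]
        if len(q)>3: print(n,z,len(q),'y',np.percentile(q[:,1],[1,5,50,95,99]).round(1),'x',np.percentile(q[:,0],[2,50,98]).round(1))
for n,(r0,r1,c0,c1) in {"scene":(130,240,205,325),"top":(210,270,220,340)}.items():
    im=cv2.imread(f"pics/{n}15.png"); cv2.imwrite(f"pics/z15{n}.png",cv2.resize(im[r0:r1,c0:c1],None,fx=5,fy=5,interpolation=cv2.INTER_CUBIC))
E
```

```text
t 34.0 tray [  1.5 -83.   93.8] yaw_rel -0.0 tilt [ 0.004 -0.001 -1.   ] F [-0.5 -0.8 -2.1] open 51.0 q [-0.35 -0.12  2.14  0.    1.12 -0.41]
need tool (mm): [-1.6 33.8 -0.5]
turn (deg, tool xyz): [ 0.1 -0.   0.2]
scene 44 6 y [-25.  -24.8 -23.3 -20.9 -20.6] x [17.1 20.1 24. ]
scene 52 8 y [-70.3 -56.7 -22.7 -21.4 -21.1] x [15.9 20.5 25.3]
scene 60 80 y [-137.2 -136.7  -99.3  -24.3  -21.5] x [-15.8  27.   28.9]
scene 68 107 y [-137.2 -136.7  -97.4  -35.2  -21.9] x [-15.9  27.2  29.4]
scene 76 97 y [-137.  -136.7 -103.5  -39.1  -34.2] x [-17.5  27.3  29.3]
scene 84 91 y [-137.2 -137.  -103.7  -40.8  -34.7] x [-16.9  27.2  29.3]
scene 92 71 y [-137.5 -137.  -108.7  -39.3  -34.1] x [-19.3  27.4  29.3]
scene 100 66 y [-137.5 -137.3 -117.   -38.1  -35.6] x [-19.7  27.4  29.6]
scene 108 77 y [-138.4 -138.  -123.4  -36.1  -34. ] x [-20.   27.5  29.8]
scene 116 308 y [-137.8 -137.2 -111.8  -36.5  -31.7] x [-24.7   2.7  29.5]
scene 124 303 y [-137.5 -134.6 -105.2  -35.8  -32.9] x [-24.5   2.5  28.4]
```

View pics/z15scene.png

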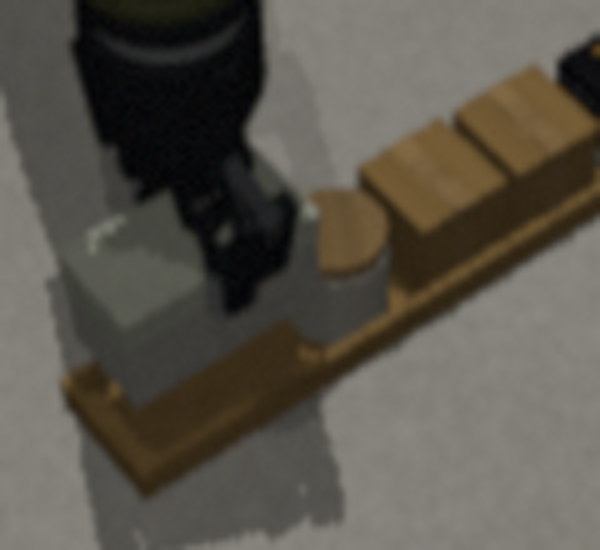

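View pics/z15top.png

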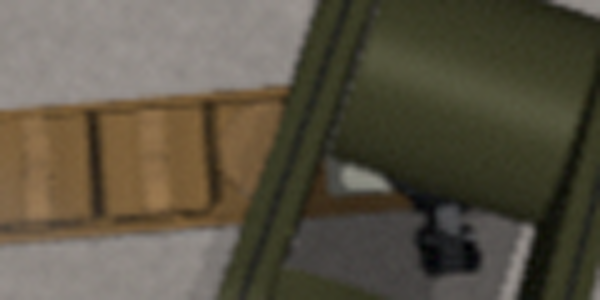

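Call:
drive_tool(
  increments=[
    [[-0.002,0.004,0],[0,0,0.2]],
    [[-0.001,0.01,0],[0,0,0]],
    [[0,0.01,0],[0,0,0]],
    [[0,0.002,0],[0,0,0]],
    [[0,0,0],[0,0,0]],
  ],
)

```text
time_s: 34.4
ee_pos: [0.4688, -0.1147, 0.066]
eef_rot: [-1.572, -0.049, 0.047]
contact_force: [0.2, -0.8, -0.9]
opening: 0.0509
```

```bash
python3 go.py 0 -83.5 37 0
```

```text
t 34.4 tray [ -1.3 -83.3  66. ] yaw_rel -0.0 tilt [ 0.002 -0.002 -1.   ] F [ 0.2 -0.8 -0.9] open 50.9 q [-0.35 -0.08  2.16 -0.    1.07 -0.41]
need tool (mm): [ 1.2 29.  -0.2]
turn (deg, tool xyz): [ 0.1 -0.   0.1]
```

Call:
drive_tool(
  increments=[
    [[0,0.008,0],[0,0,0]],
    [[0,0.01,0],[0,0,0]],
    [[0,0.005,0],[0,0,0]],
    [[0,0.002,0],[0,0,0]],
  ],
)

```text
time_s: 34.73
ee_pos: [0.4689, -0.1148, 0.0384]
eef_rot: [-1.572, -0.049, 0.047]
contact_force: [0.5, -0.0, -2.6]
opening: 0.0508
```

```bash
python3 go.py 0 -83.5 37 0
```

```text
t 34.7 tray [ -1.2 -83.3  38.4] yaw_rel -0.0 tilt [ 0.002 -0.002 -1.   ] F [ 0.5 -0.  -2.6] open 50.8 q [-0.35 -0.04  2.17 -0.    1.01 -0.41]
need tool (mm): [ 1.2  1.4 -0.2]
turn (deg, tool xyz): [ 0.1 -0.   0.1]
```

Call:
drive_tool(
  increments=[
    [[0,0.002,0],[0,0,0]],
    [[0,0.002,0],[0,0,0]],
    [[0,0.001,0],[0,0,0]],
  ],
)

```text
time_s: 34.98
ee_pos: [0.4696, -0.1149, 0.0365]
eef_rot: [-1.571, -0.047, 0.049]
contact_force: [-0.1, -0.3, -1.5]
opening: 0.0511
```

```bash
python3 go.py 0 -83.5 37 0
```

```text
t 35.0 tray [ -0.5 -83.5  36.5] yaw_rel 0.0 tilt [-0.001 -0.001 -1.   ] F [-0.1 -0.3 -1.5] open 51.1 q [-0.35 -0.03  2.17 -0.    1.01 -0.41]
need tool (mm): [ 0.5 -0.5  0. ]
turn (deg, tool xyz): [ 0.1  0.  -0.1]
```

Call:
drive_tool(
  increments=[
    [[0,0.002,0],[0,0,0]],
    [[0,0.002,0],[0,0,0]],
    [[0,0.002,0],[0,0,0]],
  ],
)

```text
time_s: 35.23
ee_pos: [0.4717, -0.1156, 0.0362]
eef_rot: [-1.572, -0.048, 0.05]
contact_force: [-3.9, 1.7, 11.1]
opening: 0.051
```

```bash
python3 go.py 0 -83.5 37 0
```

```text
t 35.2 tray [  1.5 -84.3  36.2] yaw_rel 0.0 tilt [-0.001 -0.002 -1.   ] F [-3.9  1.7 11.1] open 51.0 q [-0.35 -0.03  2.16 -0.    1.01 -0.41]
need tool (mm): [-1.5 -0.8  0.8]
turn (deg, tool xyz): [ 0.1  0.  -0.1]
```

Seated at 36 mm with 11 N, as expected. Release, lift, retreat.

Call:
drive_tool(
  increments=[
    [[0,0,0],[0,0,0]],
    [[0,0,0],[0,0,0]],
    [[0,0,0],[0,0,0]],
    [[0,-0.03,0],[0,0,0]],
    [[0,-0.035,0],[0,0,0]],
    [[0,-0.035,0],[0,0,0]],
    [[0,-0.02,-0.035],[0,0,0]],
    [[-0.01,0,-0.04],[0,0,0]],
    [[-0.01,0,-0.04],[0,0,0]],
    [[-0.01,0,-0.04],[0,0,0]],
  ],
  jaw=0.08,
)

```text
time_s: 36.07
ee_pos: [0.4538, -0.2706, 0.162]
eef_rot: [-1.574, -0.061, 0.057]
contact_force: [0.9, 0.1, 0.9]
opening: 0.0797
```

Call:
drive_tool(
  increments=[
    [[-0.01,0,-0.04],[0,0,0]],
    [[-0.01,0,-0.04],[0,0,0]],
    [[0,0,-0.04],[0,0,0]],
    [[0,0,0],[0,0,0]],
    [[0,0,0],[0,0,0]],
  ],
)

```text
time_s: 36.48
ee_pos: [0.4401, -0.4024, 0.1625]
eef_rot: [-1.578, -0.057, 0.049]
contact_force: [-0.1, 0.6, -0.2]
opening: 0.0802
```

```bash
python3 - <<'E'
from h import *
grab("scene","16"); grab("top","16"); st()
for n in("scene","top"):
    W=cloud(n,np.load(f"pics/{n}16d.npy")).reshape(-1,3); 
    t=np.array([w2t(q) for q in W[(W[:,2]>.03)&(W[:,2]<.12)]])*1000
    t=t[(abs(t[:,0])<45)]
    for nm,lo,hi,h in(("box",-145,-33,62),("jar",-30,24,62),("fB",28,83,58),("fA",86,140,58),("bat",152,198,52),("knob",160,190,90)):
        q=t[(t[:,1]>lo)&(t[:,1]<hi)&(abs(t[:,2]-h-5)<6)]
        if len(q): print(n,nm,len(q),'med',np.median(q,0).round(1),'y',np.percentile(q[:,1],[1,99]).round(1),'x',np.percentile(q[:,0],[2,98]).round(1),'z p5 p95',np.percentile(q[:,2],[5,95]).round(1))
    im=cv2.imread(f"pics/{n}16.png"); r0,r1,c0,c1={"scene":(100,240,205,365),"top":(215,275,170,340)}[n]
    cv2.imwrite(f"pics/z16{n}.png",cv2.resize(im[r0:r1,c0:c1],None,fx=4.3,fy=4.3,interpolation=cv2.INTER_CUBIC))
objs("16")
E
```

```text
t 36.6 tray [ -47.2 -367.3  162.6] yaw_rel 0.5 tilt [ 0.006 -0.008 -1.   ] F [-0.4  0.6 -0.1] open 80.1 q [-0.83  0.05  1.85 -0.    1.23 -0.9 ]
scene box 919 med [  4.2 -88.4  67. ] y [-138.8  -34.8] x [-23.8  29.5] z p5 p95 [63.9 69.7]
scene jar 298 med [ 3.5 -5.6 66.2] y [-28.7  18.7] x [-20.2  26.7] z p5 p95 [63.  69.6]
scene fB 387 med [ 2.8 53.2 62.4] y [28.5 79.3] x [-23.5  28.1] z p5 p95 [58.9 65.3]
scene fA 374 med [  4.2 111.8  62.4] y [ 87.  138.6] x [-22.7  29.1] z p5 p95 [58.9 64.9]
scene bat 175 med [  6.9 166.5  56.8] y [153.2 193.9] x [-21.3  21.4] z p5 p95 [52.4 60.7]
scene knob 28 med [  4.4 173.6  94.6] y [166.7 180.7] x [-4.   9.6] z p5 p95 [89.3 98.3]
top box 897 med [ -0.3 -87.1  66.9] y [-139.1  -35.4] x [-26.1  25.7] z p5 p95 [63.8 69.8]
top jar 312 med [-0.2 -5.8 66.1] y [-28.5  17.3] x [-23.1  21.7] z p5 p95 [63.2 69.4]
top fB 419 med [-1.  53.6 62.3] y [28.3 78.8] x [-25.9  23.9] z p5 p95 [59.  65.7]
top fA 437 med [ -0.8 112.1  62.4] y [ 86.5 137.8] x [-25.6  25. ] z p5 p95 [59.5 65.3]
top bat 217 med [ -8.4 168.7  57.2] y [153.2 192.3] x [-25.3  17.7] z p5
[... 1062 characters left out ...]
w [801.6 111.8] tray [344.8 122.4] [47.5 23.5] ang_rel 52.6
scene [423. 267.] 59 top 0.015 w [835.8 122. ] tray [379.5 130.5] [22.4 45.4] ang_rel 1.2
scene [113. 408.] 645 top 0.037 w [ 739.5 -561.8] tray [ 241.5 -546.1] [55.  46.5] ang_rel 4.3
top [346. 116.] 1893 top 0.099 w [ 793.2 -220.4] tray [ 316.  -208.7] [31.9 63.9] ang_rel 8.7
top [286. 118.] 662 top 0.118 w [776.5 -80.1] tray [307.9 -67.6] [46.3 53.9] ang_rel 85.5
top [219. 127.] 52 top 0.015 w [780.1 114.8] tray [323.5 126.7] [36.7 41. ] ang_rel 11.4
top [296. 170.] 249 top 0.027 w [654.3 -97.4] tray [184.9 -77.4] [56.6 58.7] ang_rel 84.0
top [249. 401.] 2239 top 0.273 w [122.  91.] tray [-334.8  143.2] [ 82.2 107.6] ang_rel 38.3
```

View pics/z16scene.png

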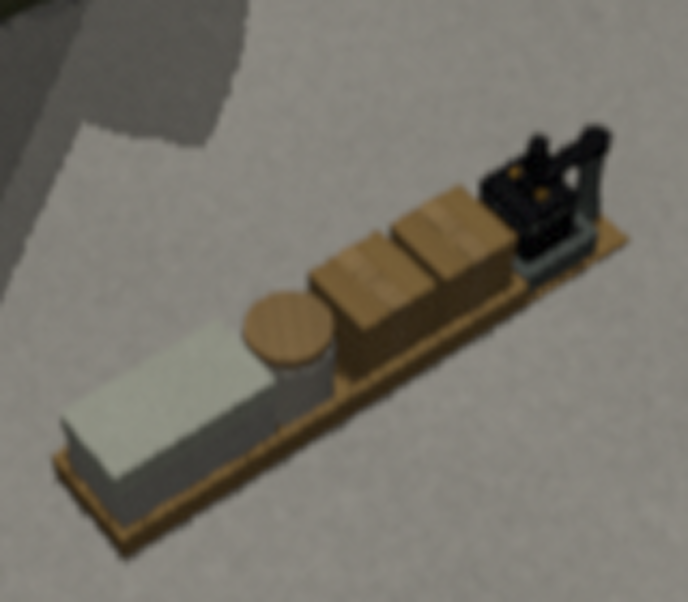

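View pics/z16top.png

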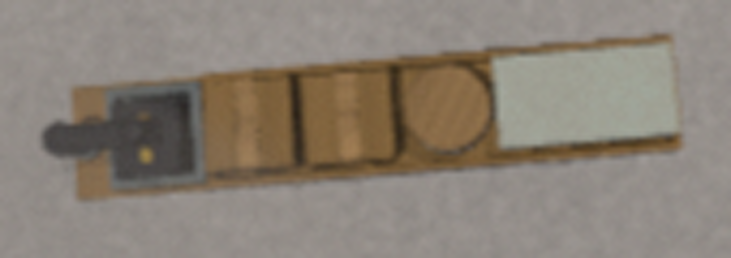

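```bash
python3 - <<'E'
from h import *
print(ctrl.sign_off()); st()
E
```

```text
the job is handed in; nothing more can be done
None
the job is handed in; nothing more can be done
```

The tray is packed and I handed the job in at about 37 s of the 208 s allowed. The sign-off gives no verdict, so success rests on my own checks below.

- **Battery and lever:** I swung the lever open to about 2.05 rad, set the battery in its pocket, and pushed the lever shut against its stop. The battery's top measured 57 mm above the bench. The knob sat about 2 mm off the shut line, roughly 0.04 rad.
- **Row:** The gift box takes two places, the jar one, and the two fillers the last two. The jar was the only jar, tin, carton or bottle I found, so no filler is left over.
- **Last check:** Both cameras showed everything upright on the row's floor, with these centres along the row:

| Item | Centre along the row (mm) |
|---|---|
| Gift box | about −87 |
| Jar | about −6 |
| Filler | about +53.5 |
| Filler | about +112 |

- **Sideways position:** Everything in the row measured within 5 mm of the row's centre line.
- **Tape and cup:** The tape roll and pen cup measured where they stood at the start, and the gripper was well clear of the tray.
- **Disagreements:** The two cameras differed by 3 to 5 mm across the tray on the taller items, which I put down to calibration. Averaged, everything is well inside the limits. The smallest margins were the 2 to 3 mm gaps at the ends of the gift box. I judged the white box half hidden by the grey device to be a look-alike because it was too low to be the carton.

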